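# Load octagonal punch blanks from the revolving caddy into the V-rest

## Task

Load the V-rest for filing: swing its keeper bar up out of the way, turn the covered revolving tray by its pegs to bring each bay of octagonal steel blanks out to the open front, and lay every blank there is in a V-notch pair of its own so that it lies level and about centred across both rails. When all of them are seated, swing the keeper bar fully down over them and let go; do not knock over the bottle or the bowl.

Things in the scene. Friction and masses are not known exactly. Their poses are not given: they have to be found in the camera images.
- caddy: fixed foot of the revolving caddy: dark steel disc 176 mm across, on the slate slab (25 mm high); origin at the centre of its underside. Carries a fixed clear dust cover over the tray's rear half (its +x half): radius 138 mm, top 74 mm above the origin, straight front edge at x = 0. Things under it cannot be picked. A tall metal box stands close at its right rear
- tray: round wooden tray 260 mm across, turning freely both ways about its z axis; stays where left (friction 0.05 N m). Origin on the axis at its underside; above that: cork floor 8 mm, rim 14 mm, partitions 14 mm (5 mm thick, at 45 and 135 degrees to its x), hub 34 mm (radius 20 mm). Blanks lie in the bays centred on its own -x, -y and +x; a cake of wax and a ring in the +y bay stay there
- peg1 (a point): round dark wooden finger peg, 16 mm diameter, fixed on the tray 112 mm from its axis; this point is mid-grip, 24 mm above the tray's floor; peg top 11 mm above it, grip part 10 mm down from it; on the partition at 45 degrees from the tray's x axis
- peg2 (a point): round dark wooden finger peg, 16 mm diameter, fixed on the tray 112 mm from its axis; this point is mid-grip, 24 mm above the tray's floor; peg top 11 mm above it, grip part 10 mm down from it; on the partition at 135 degrees from the tray's x axis
- peg3 (a point): round dark wooden finger peg, 16 mm diameter, fixed on the tray 112 mm from its axis; this point is mid-grip, 24 mm above the tray's floor; peg top 11 mm above it, grip part 10 mm down from it; on the partition at 225 degrees from the tray's x axis
- peg4 (a point): round dark wooden finger peg, 16 mm diameter, fixed on the tray 112 mm from its axis; this point is mid-grip, 24 mm above the tray's floor; peg top 11 mm above it, grip part 10 mm down from it; on the partition at 315 degrees from the tray's x axis
- vrest: V-rest fixed to the bench: aluminium base 10 mm thick, 125 mm along x, 214 mm along y; two steel rails 8 mm thick at x = -25 and +25 mm, tops 36 mm above the underside, each with five 90 degree V notches 38 mm apart, 20 mm wide at the mouth, 10 mm deep. Origin at the underside midway between the rails; x along a seated blank, towards the keeper's hinge; y along the rails; z up
- notch1 (a point): notch pair of the V-rest, numbered along the rest's y: where the centre of a blank lies when it is seated in both rails' notches; y = -76 mm in the rest's frame, 34.5 mm above its underside
- notch2 (a point): notch pair of the V-rest, numbered along the rest's y: where the centre of a blank lies when it is seated in both rails' notches; y = -38 mm in the rest's frame, 34.5 mm above its underside
- notch3 (a point): notch pair of the V-rest, numbered along the rest's y: where the centre of a blank lies when it is seated in both rails' notches; y = 0 mm in the rest's frame, 34.5 mm above its underside
- notch4 (a point): notch pair of the V-rest, numbered along the rest's y: where the centre of a blank lies when it is seated in both rails' notches; y = 38 mm in the rest's frame, 34.5 mm above its underside
- notch5 (a point): notch pair of the V-rest, numbered along the rest's y: where the centre of a blank lies when it is seated in both rails' notches; y = 76 mm in the rest's frame, 34.5 mm above its underside
- keeper (a joint): hinge angle of the keeper bar in rad: 0 shut, near which it starts (bar lies level across the middle of all five notch pairs, 1.5 mm above seated blanks), about 1.75 swung up and back, limit 1.8. It is stiff enough to stay where it is left (0.12 N m)
- keeper_knob (a point): centre of the black drum-shaped knob on the keeper bar, a cylinder 20 mm in diameter and 26 mm long with flat ends, lying along the hinge direction (the rest's y) on a thin stem; 66 mm from the hinge towards -x of the rest and 37 mm above the hinge when shut; moves on an arc of 76 mm radius about the hinge
- keeper_hinge (a point): middle of the keeper's hinge axis, which runs along the rest's y, at x = 60 mm, z = 46 mm in the rest's frame; opening lifts the bar and swings it towards +x of the rest
- blank1: bright steel octagonal bar, a tool blank: 12 mm across flats, 76 mm long, 65 g; origin at its centre, x along the bar (either end is alike). At the start it lies in a bay of the tray, square across the bay's radius, 56 mm from the tray's axis in the tray's -x bay. May be absent
- blank2: bright steel octagonal bar, a tool blank: 12 mm across flats, 76 mm long, 65 g; origin at its centre, x along the bar (either end is alike). At the start it lies in a bay of the tray, square across the bay's radius, 96 mm from the tray's axis in the tray's -x bay. May be absent
- blank3: bright steel octagonal bar, a tool blank: 12 mm across flats, 76 mm long, 65 g; origin at its centre, x along the bar (either end is alike). At the start it lies in a bay of the tray, square across the bay's radius, 56 mm from the tray's axis in the tray's -y bay. May be absent
- blank4: bright steel octagonal bar, a tool blank: 12 mm across flats, 76 mm long, 65 g; origin at its centre, x along the bar (either end is alike). At the start it lies in a bay of the tray, square across the bay's radius, 96 mm from the tray's axis in the tray's -y bay. May be absent
- blank5: bright steel octagonal bar, a tool blank: 12 mm across flats, 76 mm long, 65 g; origin at its centre, x along the bar (either end is alike). At the start it lies in a bay of the tray, square across the bay's radius, 78 mm from the tray's axis in the tray's +x bay. May be absent
- flux_bottle: small amber bottle with a black screw cap standing near the work, 46 mm wide, 90 mm high; origin at the centre of its underside, z up; not needed
- purple_bowl: small dark purple glazed bowl, 67 mm wide, 20 mm high; origin at the centre of its underside, z up; not needed

How it is judged:
By the outcome, as a careful person would: the job done as asked, in the order asked, and still so for the second after the job is handed in, with the robot touching nothing.
Of blank1, blank2, blank3, blank4, blank5 only 4 to 5 are there at a start; the rules pass over those that are not, and their reading is None.
At some moment in a run one of blank1, blank2, blank3, blank4, blank5 may be knocked a few centimetres aside while the robot is not near it.
Once in a run the grip may slacken for a moment while it holds something.
It also fails if it takes over 210 s, if anything falls off the work surface, if the arm or the gripper's body presses on something with over 40 N, if the wrist force passes 120 N, or if a joint passes its speed limit or range.

## Robot

A 7-joint arm with a two-finger parallel gripper is mounted at the origin on a cart in front of the work surface, level with it; the furniture and walls round the work are solid. World frame = base frame: x ahead of the robot, y to its left, z up, the work surface at z = 0. Lengths are in m, angles in rad, forces in N, time in s.
With the tool pointing down it reaches from about 0.35 to 0.9 m from the base axis. Payload 8.1 kg.
Tool frame: the origin (TCP) lies at the very end of the fingers, on their centre line; the grasp point (between the pads) lies 19 mm behind it (arm.tcp_to_grasp is the distance from the TCP to the grasp point, in m); z points along the fingers, y is the line along which they close (so a half turn about z gives the same grasp; the last joint's range is limited). The gripper opens to 92 mm and grips with 3 to 60 N. Pads are 19 mm wide; open, the fingers measure 130 mm over their backs; the gripper's body (75 mm by 190 mm) begins 47 mm behind the grasp point.
Start: joints at [-1.444, 0.434, 0.025, 1.573, -0.012, 1.134, -0.075], TCP at [0.142, 0.609, 0.227] pointing down, gripper open.
Joint ranges: [-2.62, 2.62], [-0.44, 2.09], [-1.27, 1.32], [0.08, 2.57], [-1.32, 4.46], [0.12, 2], [-2.74, 2.74]. Speed limits (rad/s): [2.22, 2.22, 3.01, 3.01, 3.14, 3.14, 3.14].

## Interface

Orientations are given as a rotation vector (axis times angle).
In Python, from cell import arm gives the robot as it stands.
- The arm moves only by the shell command python3 nudge.py 'ROWS' [FORCE]. ROWS is a JSON list that holds a single list of rows (three levels of brackets), with 1 to 10 rows, each of 5 numbers: dx, dy, dz in m, then a turn about the tool's z in rad, then the opening from 0.0 (shut) to 1.0 (fully open); each row shifts and turns the commanded pose from where the row before left it, along the tool's axes as they then stand; what a row does not reach is not made up. A row lasts 1/10 s, in which the tool goes at most 0.05 m and 0.15 rad, less where a joint would pass 70% of its speed; a pose out of reach is approached as far as the arm can. The fingers move at their own pace and stop on an object; FORCE is the grip in N (left out, the last holds). Time passes only in rows, so rows that do not move let the fingers close. It prints the time, the measured TCP pose, the force, the opening and the grip force at its end. Input that does not fit is refused with a message, and nothing moves.
- arm.observe(): the state, without advancing time (a new reading comes with each control period).
- arm.get_image(name): name is "side" or "top"; returns a dict with "image" (400x640x3 uint8, blue, green, red), "fx", "fy", "cx", "cy" (pixels), "cam_to_world" (4x4, takes a point from camera to world coordinates). Camera axes: x right, y down, z forward; pixel columns grow to the right and rows downward; lengths in m; the calibration is good to about 2 mm. A picture is of the moment at which its call begins. There is no depth.
- arm.sign_off(): hands the job in; it is judged then, once.
The state is a dict: "clock": time; "joints": joint angles; "dq": joint speeds; "joint_efforts": joint torques, N m; "position": TCP position; "ee_rot": TCP orientation; "force": force on the tool from outside, world axes, zero at the start; "ft_torque": the same for the moment, N m; "width": opening from 0.0 (shut) to 1.0 (fully open); "gripper_force": force on a finger pad.
Only numpy, scipy, OpenCV 4.12 (cv2) and the standard library are available. Lean on these libraries where they do the work, as an engineer would, in place of code of your own. Each camera call takes 0.05 s, during which the arm holds its last target. There are 200 camera calls.

## Working session

There is one attempt and no reset: what is moved stays moved. The work goes in short steps, Python scripts to look and compute and a shell command to move; the robot and the scene stay as the last step left them, time stands still between calls to the robot, and variables do not carry over. Pictures are saved under pics/ and viewed, at most 14 in all, crops included, and the job is handed in when it is done.

```bash
ls; mkdir -p pics
python3 - <<'E'
from cell import arm
import cv2,numpy as np
for n in("top","side"):
    d=arm.get_image(n);cv2.imwrite(f"pics/{n}0.png",d["image"]);print(n,d["fx"],d["cx"],d["cy"]);print(np.round(d["cam_to_world"],4).tolist())
o=arm.observe();print(o);print(arm.tcp_to_grasp)
E
```

```text
cell.py
nudge.py
pics
top 429.42661007595296 323.84056058810535 198.7695814515012
[[0.0256, -0.9757, 0.2178, 0.3905], [-0.9997, -0.0244, 0.0086, 0.0984], [-0.003, -0.2179, -0.976, 0.9614], [0.0, 0.0, 0.0, 1.0]]
side 403.42383550231824 318.43268451606576 194.10489759212498
[[0.9335, -0.2203, 0.2829, 0.3353], [-0.3585, -0.5859, 0.7268, -0.5363], [0.0057, -0.7799, -0.6259, 0.6211], [0.0, 0.0, 0.0, 1.0]]
{'clock': 0.1, 'joints': array([-1.44364906,  0.43513368,  0.02498713,  1.57397002, -0.01164846,
        1.13400832, -0.07510442]), 'dq': array([-6.23503176e-04, -1.74313722e-03, -3.26385363e-04, -3.52605620e-03,
        2.43783529e-04,  1.23383728e-03,  6.74389007e-05]), 'joint_efforts': array([ 3.01407039e-03, -6.69130683e+01,  9.88126695e-01, -3.15147436e+01,
       -6.03987998e-02,  3.74381198e-02,  7.56682653e-05]), 'position': array([0.14227332, 0.60813584, 0.22604975]), 'ee_rot': array([-3.60250601e-01, -3.12079713e+00,  2.15558913e-03]), 'force': array([0.22021242, 0.18637295, 0.38914786]), 'ft_torque': array([-0.02636203,  0.03911674,  0.01258113]), 'gripper_force': 0.0, 'width': 1.0046606321807783}
0.0188
```
View pics/top0.png

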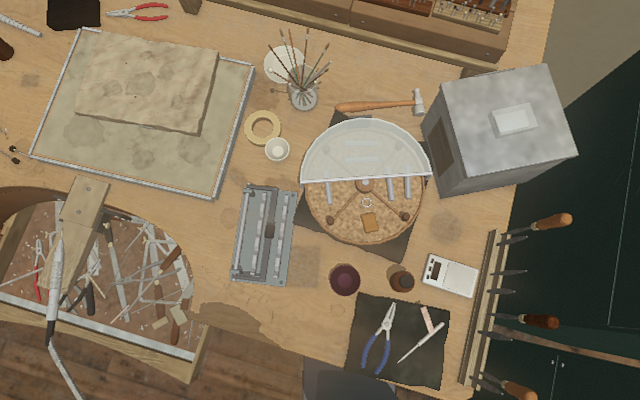

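View pics/side0.png

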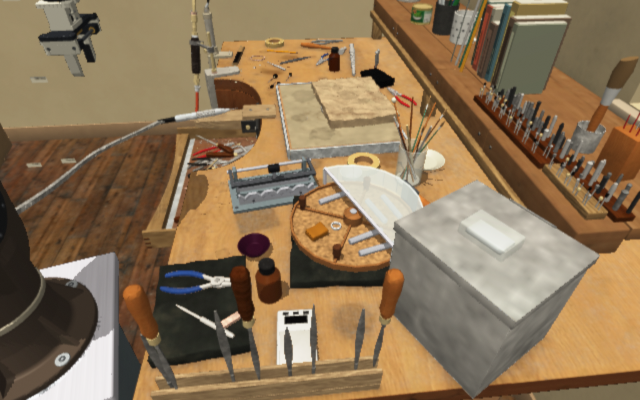

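The top view shows the V-rest at about (264,233), the tray centred at (365,190) with its clear cover over the upper half, the bowl at (345,279), and the bottle at (402,281). In the side view the knob is at (274,168), the bottle at (268,280), and a grey box stands to the right. I'll zoom in next.

Run:
```python
import cv2,numpy as np
t=cv2.imread("pics/top0.png")[110:300,225:440];s=cv2.imread("pics/side0.png")[150:290,220:430]
a=cv2.resize(t,(680,600),interpolation=cv2.INTER_CUBIC);cv2.imwrite("pics/c_top0.png",a);print(680/215,600/190)
cv2.imwrite("pics/c_side0.png",cv2.resize(s,(800,533),interpolation=cv2.INTER_CUBIC))
```

```text
3.1627906976744184 3.1578947368421053
```

View pics/c_top0.png

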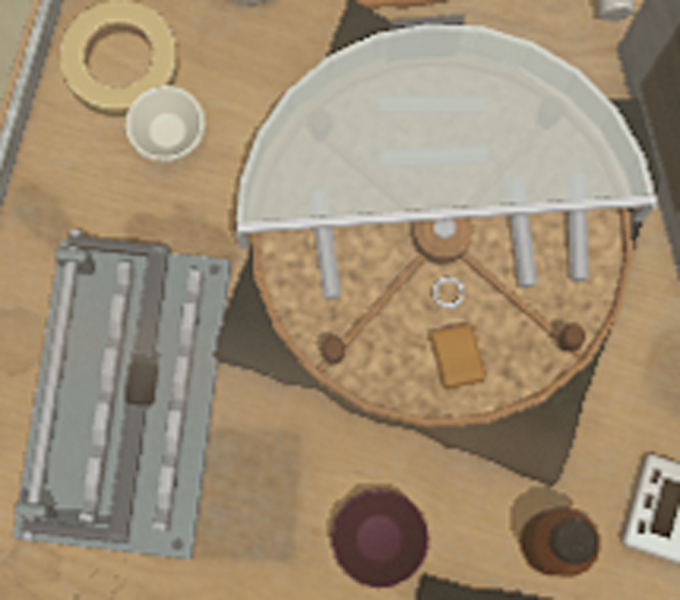

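View pics/c_side0.png

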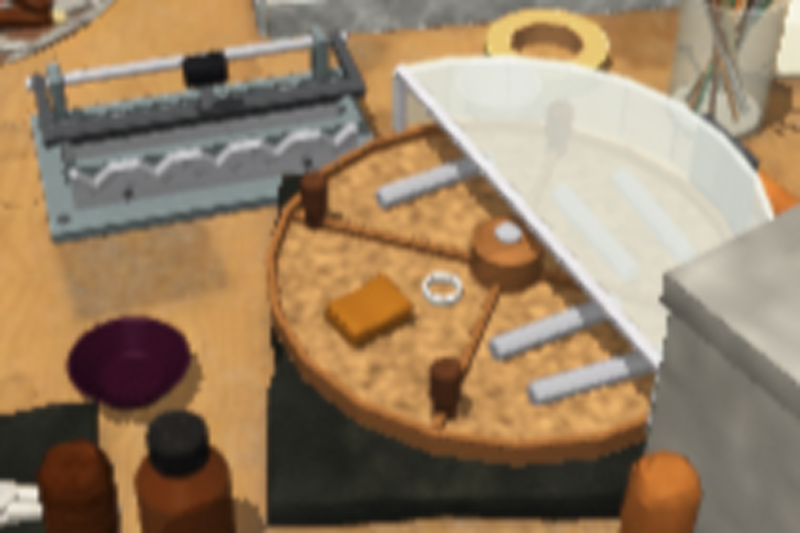

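Both crops show all five blanks: one in the left bay, two in the right and two under the cover at the rear, with the wax bay at the front. The rest's hinge is on its left, so rest x points along world +y. I'll locate everything now.

```bash
cat > lib.py <<'E'
import cv2,numpy as np,json
from cell import arm
from scipy.spatial.transform import Rotation as Rn
def cam(n):
    d=arm.get_image(n);return d
def ray(d,uv):
    T=np.array(d["cam_to_world"]);v=np.array([(uv[0]-d["cx"])/d["fx"],(uv[1]-d["cy"])/d["fy"],1.])
    return T[:3,3],T[:3,:3]@v
def onz(d,uv,z):
    o,v=ray(d,uv);return o+v*(z-o[2])/v[2]
def tri(da,a,db,b):
    o,v=ray(da,a);p,w=ray(db,b)
    s=np.linalg.lstsq(np.c_[v,-w],p-o,rcond=None)[0]
    A,B=o+s[0]*v,p+s[1]*w
    return (A+B)/2,np.linalg.norm(A-B)
def proj(d,P):
    T=np.array(d["cam_to_world"]);c=T[:3,:3].T@(np.array(P)-T[:3,3]);return np.array([d["fx"]*c[0]/c[2]+d["cx"],d["fy"]*c[1]/c[2]+d["cy"]])
def totool(vec):
    "world displacement -> tool axes now"
    return Rn.from_rotvec(arm.observe()["ee_rot"]).as_matrix().T@np.array(vec)
E
python3 - <<'E'
from lib import *
np.set_printoptions(precision=4,suppress=True)
t=cam("top");s=cam("side")
T=lambda x,y:(225+x/3.163,110+y/3.158)
S=lambda x,y:(220+x/3.81,150+y/3.807)
for n,a,b in[("hub",(443,228),(508,232)),("pegL",(332,343),(315,180)),("pegR",(571,333),(446,366)),("knob",(141,380),(205,68)),("coverL",(240,232),(403,68)),("coverR",(653,205),(655,365)),("bottlecap",(575,540),(178,430)),("bowl",(380,537),(128,365))]:
    print(n,*tri(t,T(*a),s,S(*b)))
for c in[(228,262),(192,556),(15,540),(72,235)]:print("base",onz(t,T(*c),.01))
for c in[(66,255),(35,503)]:print("rod",onz(t,T(*c),.046))
for c in[(126,265),(86,520),(196,270),(160,525)]:print("rail",onz(t,T(*c),.036))
R=Rn.from_rotvec(arm.observe()["ee_rot"]).as_matrix();print(R)
E
```

```text
hub [0.6274 0.0191 0.0768] 0.0022502895525828284
pegL [0.5446 0.0923 0.0812] 0.0007006036891832064
pegR [ 0.556  -0.0648  0.0816] 0.0008441265958182717
knob [0.5169 0.2163 0.0825] 0.0003531616175721995
coverL [0.6179 0.1538 0.0976] 0.006451182581416091
coverR [ 0.6391 -0.1162  0.1017] 0.0009127557620007341
bottlecap [ 0.4224 -0.0641  0.088 ] 0.0021843538011901567
bowl [0.4226 0.0559 0.0142] 0.00011739466698195637
base [0.6148 0.168  0.01  ]
base [0.4065 0.1845 0.01  ]
base [0.4142 0.3069 0.01  ]
base [0.6321 0.2816 0.01  ]
rod [0.6085 0.2779 0.046 ]
rod [0.4379 0.2875 0.046 ]
rail [0.6048 0.2374 0.036 ]
rail [0.428  0.2545 0.036 ]
rail [0.6024 0.1882 0.036 ]
rail [0.426  0.2046 0.036 ]
[[-0.9737  0.2278 -0.0001]
 [ 0.2278  0.9737 -0.0009]
 [-0.0001 -0.001  -1.    ]]
```

```bash
cat >> lib.py <<'E'
O=np.array([.5165,.2217,0]);YR=np.array([-.9955,.095,0]);XR=np.array([.095,.9955,0])
C=np.array([.6287,.0193])
def rest(x,y,z):return O+x*XR+y*YR+np.array([0,0,z])
def left(P,yaw=None):
    "what is left to go to TCP target P, tool axes; yaw = world angle (deg) for tool y"
    o=arm.observe();R=Rn.from_rotvec(o["ee_rot"]).as_matrix()
    a=np.degrees(np.arctan2(R[1,1],R[0,1]))
    print("t%.1f"%o["clock"],"pos",np.round(o["position"],4),"yaw %.1f"%a,"to go (tool mm)",np.round(1000*R.T@(np.array(P)-o["position"]),1),
      "" if yaw is None else "turn %.3f"%-np.radians((yaw-a+180)%360-180),"F",np.round(o["force"],1),"w %.3f gf %.1f"%(o["width"],o["gripper_force"]),"q",np.round(o["joints"],2))
E
python3 nudge.py '[[[0, 0, 0, 0.15, 1], [0, 0, 0, 0.15, 1], [0, 0, 0, 0.15, 1], [0, 0, 0, 0.15, 1], [0, 0, 0, 0.15, 1], [0, 0, 0, 0.15, 1], [0, 0, 0, 0.15, 1], [0, 0, 0, 0.15, 1], [0, 0, 0, 0.15, 1], [0, 0, 0, 0.086, 0.6]]]' 15
python3 - <<'E'
from lib import *
left(rest(-.006,0,.15),-5.5)
t=cam("top")
for p in[(421,130),(440,195),(423,135)]:
  for z in(0,.1,.2):print(p,onz(t,p,z))
E
```

```text
clock: 1.2
position: [0.1422, 0.6085, 0.2265]
ee_rot: [2.33, 2.107, -0.0]
force: [-0.1, 0.5, 0.7]
width: 0.952
gripper_force: 0.0
t1.2 pos [0.1422 0.6085 0.2265] yaw -5.8 to go (tool mm) [-353.1  411.3   76.7] turn -0.005 F [-0.1  0.5  0.7] w 0.952 gf 0.0 q [-1.67  0.44  0.35  1.59 -0.17  1.13 -1.38]
(421, 130) [ 0.77826504 -0.1198083   0.        ]
(421, 130) [ 0.73793143 -0.09711344  0.1       ]
(421, 130) [ 0.69759782 -0.07441858  0.2       ]
(440, 195) [ 0.62057335 -0.15964873  0.        ]
(440, 195) [ 0.59664258 -0.13280974  0.1       ]
(440, 195) [ 0.5727118  -0.10597074  0.2       ]
(423, 135) [ 0.76577336 -0.12424744  0.        ]
(423, 135) [ 0.72673912 -0.10109083  0.1       ]
(423, 135) [ 0.68770487 -0.07793422  0.2       ]
```

```bash
python3 nudge.py '[[[-0.03, 0.035, 0, 0, 0.6], [-0.03, 0.035, 0, 0, 0.6], [-0.03, 0.035, 0, 0, 0.6], [-0.03, 0.035, 0, 0, 0.6], [-0.03, 0.035, 0, 0, 0.6], [-0.03, 0.035, 0, 0, 0.6], [-0.03, 0.035, 0, 0, 0.6], [-0.03, 0.035, 0, 0, 0.6], [-0.03, 0.035, 0, 0, 0.6], [-0.03, 0.035, 0, 0, 0.6]]]' >/dev/null
python3 nudge.py '[[[-0.026, 0.03, 0.02, 0, 0.6], [-0.026, 0.03, 0.02, 0, 0.6], [0, 0, 0.02, 0, 0.6], [0, 0, 0, 0, 0.6]]]'
python3 - <<'E'
from lib import *
left(rest(-.006,0,.066),-5.5)
E
```

```text
clock: 2.65
position: [0.5161, 0.2174, 0.1644]
ee_rot: [-2.325, -2.112, 0.007]
force: [-0.6, -0.3, -0.1]
width: 0.6
gripper_force: 0.0
t2.6 pos [0.5161 0.2174 0.1644] yaw -5.5 to go (tool mm) [-1.4  0.4 98.4] turn 0.000 F [-0.6 -0.3 -0.1] w 0.600 gf 0.0 q [-0.86  0.42  0.5   1.84 -0.24  0.95 -0.35]
```

```bash
python3 nudge.py '[[[-0.001, 0, 0.04, 0, 0.5], [0, 0, 0.04, 0, 0.45], [0, 0, 0.016, 0, 0.45], [0, 0, 0, 0, 0.45], [0, 0, 0, 0, 0.2], [0, 0, 0, 0, 0.2], [0, 0, 0, 0, 0.2], [0, 0, 0, 0, 0.2]]]' 15
python3 - <<'E'
from lib import *
left(rest(-.006,0,.066),-5.5)
a,b=cam("top")["image"],cam("side")["image"]
cv2.imwrite("pics/knob.png",np.hstack([cv2.resize(a[150:300,200:330],(390,450)),cv2.resize(b[130:230,210:320],(400,450))]))
E
```

```text
clock: 3.45
position: [0.5157, 0.2194, 0.0721]
ee_rot: [-2.321, -2.113, 0.0]
force: [-7.2, 0.4, 5.8]
width: 0.277
gripper_force: 15.0
t3.5 pos [0.5157 0.2194 0.0721] yaw -5.4 to go (tool mm) [-3.6  0.6  6.1] turn 0.002 F [-7.2  0.4  5.8] w 0.277 gf 15.0 q [-0.81  0.54  0.44  1.92 -0.33  0.75 -0.27]
```

View pics/knob.png

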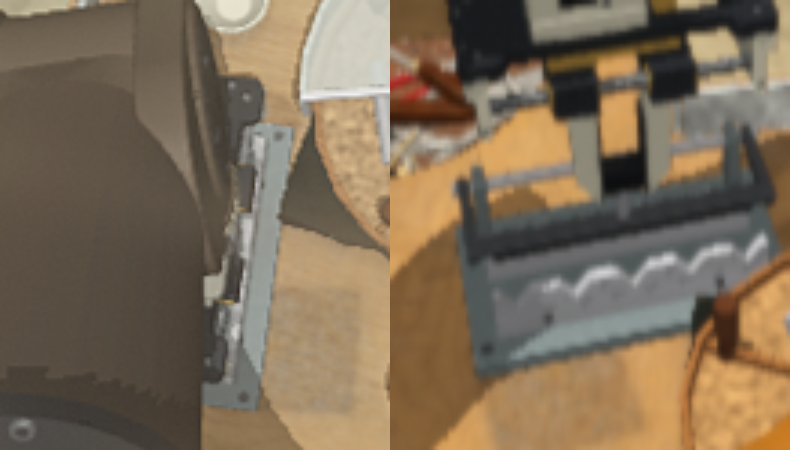

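The side view shows the knob held between both pads, and the width of 25 mm agrees. Now I'll swing the keeper up along its arc.

```bash
python3 nudge.py '[[[0.0074, 0, -0.0109, 0, 0.2], [0.0092, 0, -0.0095, 0, 0.2], [0.0108, 0, -0.0077, 0, 0.2], [0.0118, 0, -0.0057, 0, 0.2], [0.0127, 0, -0.0036, 0, 0.2], [0, 0, 0, 0, 0.2]]]'
python3 - <<'E'
from lib import *
left(rest(.06-.0141,0,.046+.0744-.019),-5.5)
E
```

```text
clock: 4.15
position: [0.5206, 0.2725, 0.1097]
ee_rot: [-2.32, -2.115, 0.001]
force: [-8.5, 0.2, 4.1]
width: 0.282
gripper_force: 15.0
t4.2 pos [0.5206 0.2725 0.1097] yaw -5.3 to go (tool mm) [-5.   0.8  8.3] turn 0.004 F [-8.5  0.2  4.1] w 0.282 gf 15.0 q [-0.9   0.52  0.47  1.83 -0.3   0.86 -0.38]
```

```bash
python3 nudge.py '[[[0.0132, 0, -0.0013, 0, 0.2], [0.0131, 0, 0.001, 0, 0.2], [0.0128, 0, 0.0033, 0, 0.2], [0.0120, 0, 0.0054, 0, 0.2], [0.0109, 0, 0.0074, 0, 0.2], [0, 0, 0, 0, 0.2]]]'
python3 - <<'E'
from lib import *
left(rest(.06+.0479,0,.046+.0586-.019),-5.5)
a,b=cam("top")["image"],cam("side")["image"]
cv2.imwrite("pics/knob2.png",np.hstack([cv2.resize(a[150:300,200:330],(390,450)),cv2.resize(b[130:230,210:320],(400,450))]))
E
```

```text
clock: 4.75
position: [0.5262, 0.335, 0.0929]
ee_rot: [-2.319, -2.116, 0.0]
force: [-8.0, 3.9, 1.3]
width: 0.281
gripper_force: 15.0
t4.8 pos [0.5262 0.335  0.0929] yaw -5.2 to go (tool mm) [-5.8  1.1  7.3] turn 0.004 F [-8.   3.9  1.3] w 0.281 gf 15.0 q [-0.95  0.59  0.45  1.75 -0.33  0.87 -0.45]
```

View pics/knob2.png

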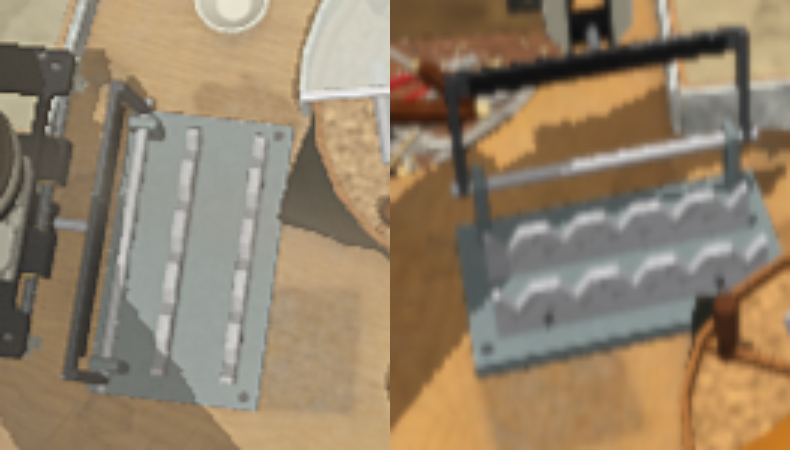

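The keeper bar is up just past vertical, with both rails clear in both views. I'll release the knob, rise and move over the right-hand peg.

```bash
python3 nudge.py '[[[0, 0, 0, 0, 0.4], [0, 0, 0, 0, 0.4], [0, 0, 0, 0, 0.4], [0, 0, -0.03, 0, 0.4], [0, 0, -0.04, 0, 0.4], [0, 0, -0.04, 0, 0.4], [0, 0, -0.02, 0, 0.4]]]' 
python3 nudge.py '[[[-0.044, 0.0075, 0, 0, 0.4], [-0.044, 0.0075, 0, 0, 0.35], [-0.044, 0.0075, 0, 0, 0.35], [-0.044, 0.0075, 0, 0, 0.35], [-0.044, 0.0075, 0, 0, 0.35], [-0.044, 0.0075, 0, 0, 0.35], [-0.044, 0.0075, 0, 0, 0.35], [-0.044, 0.0075, 0, 0, 0.35], [-0.044, 0.0075, 0, 0, 0.35], [0, 0, 0.03, 0, 0.3]]]'
python3 - <<'E'
from lib import *
left((.556,-.0648,.065),-5.5)
a=cam("top");cv2.imwrite("pics/top1.png",a["image"])
g=cv2.cvtColor(a["image"],cv2.COLOR_BGR2GRAY)
for y in range(188,288,4):print(y,g[y,235:300:1].tolist())
E
```

```text
clock: 5.55
position: [0.5298, 0.3316, 0.2267]
ee_rot: [2.325, 2.111, 0.009]
force: [0.7, -0.9, -0.2]
width: 0.398
gripper_force: 0.0
clock: 6.55
position: [0.5599, -0.0783, 0.1965]
ee_rot: [2.328, 2.095, 0.007]
force: [1.1, -0.0, 0.4]
width: 0.316
gripper_force: 0.0
t6.5 pos [ 0.5599 -0.0783  0.1965] yaw -6.0 to go (tool mm) [ 13.4  -6.6 131.4] turn -0.009 F [ 1.1 -0.   0.4] w 0.316 gf 0.0 q [-0.4   0.4   0.61  1.81 -0.26  1.01  0.2 ]
188 [142, 121, 127, 101, 83, 77, 84, 112, 123, 127, 116, 130, 176, 174, 152, 128, 132, 162, 168, 162, 159, 159, 157, 155, 157, 158, 168, 169, 160, 153, 153, 149, 147, 147, 145, 156, 164, 164, 164, 163, 163, 164, 165, 165, 161, 159, 163, 162, 159, 161, 161, 161, 161, 166, 165, 161, 158, 159, 162, 160, 161, 162, 163, 161, 165]
192 [124, 127, 102, 82, 79, 77, 124, 121, 119, 122, 125, 135, 150, 144, 136, 158, 141, 108, 97, 125, 159, 165, 164, 161, 162, 164, 163, 150, 143, 131, 126, 126, 154, 164, 164, 164, 164, 166, 164, 164, 163, 164, 164, 164, 163, 163, 164, 163, 165, 166, 167, 165, 165, 165, 172, 166, 162, 164, 164, 163, 167, 165, 144, 148, 160]
196 [12
[... 6841 characters left out ...]
 114, 114, 115, 111, 111, 112, 112, 114]
280 [160, 163, 168, 167, 166, 166, 167, 167, 166, 166, 166, 165, 166, 163, 164, 163, 164, 164, 164, 166, 166, 164, 164, 164, 165, 167, 166, 166, 167, 167, 166, 165, 167, 166, 166, 165, 164, 167, 172, 141, 120, 123, 123, 122, 124, 117, 109, 120, 124, 124, 128, 111, 108, 111, 112, 115, 117, 114, 114, 109, 112, 114, 114, 114, 113]
284 [177, 176, 174, 170, 168, 165, 163, 169, 175, 177, 179, 181, 182, 183, 180, 181, 180, 173, 169, 171, 167, 167, 170, 174, 179, 159, 151, 165, 158, 145, 152, 156, 165, 174, 167, 166, 170, 172, 173, 139, 117, 120, 124, 124, 123, 118, 117, 123, 125, 128, 111, 108, 116, 114, 111, 111, 111, 111, 111, 112, 111, 110, 111, 109, 112]
```

```bash
python3 nudge.py '[[[0.0134, -0.0066, 0, 0, 0.3], [0, 0, 0.04, 0, 0.3], [0, 0, 0.04, 0, 0.3], [0, 0, 0.02, 0, 0.3]]]' >/dev/null
python3 - <<'E'
from lib import *
left((.556,-.0648,.065),-5.5)
t=dict(cam("top"));im=cv2.imread("pics/top1.png");g=cv2.cvtColor(im,cv2.COLOR_BGR2GRAY).astype(float)
for sx in(.025,-.025):
    ys=np.arange(-.096,.0961,.004);pr=[]
    for y in ys:
        v=[]
        for dx in(-.002,0,.002):
            u=proj(t,rest(sx+dx,y,.034));v.append(cv2.getRectSubPix(g.astype(np.float32),(1,1),(float(u[0]),float(u[1])))[0,0])
        pr.append(int(np.mean(v)))
    print(sx,list(zip((ys*1000).round().astype(int).tolist(),pr)))
# pegs triangulated again, current
b=cam("side");cv2.imwrite("pics/side1.png",b["image"])
E
```

```text
t7.0 pos [ 0.5511 -0.0516  0.0908] yaw -5.2 to go (tool mm) [-12.8   6.1  25.8] turn 0.005 F [0.5 0.2 0.4] w 0.305 gf 0.0 q [-0.38  0.51  0.53  1.93 -0.36  0.79  0.26]
0.025 [(-96, 164), (-92, 142), (-88, 184), (-84, 179), (-80, 183), (-76, 188), (-72, 164), (-68, 157), (-64, 189), (-60, 192), (-56, 191), (-52, 189), (-48, 188), (-44, 180), (-40, 185), (-36, 180), (-32, 160), (-28, 173), (-24, 194), (-20, 194), (-16, 194), (-12, 194), (-8, 186), (-4, 185), (0, 186), (4, 164), (8, 157), (12, 191), (16, 198), (20, 200), (24, 199), (28, 197), (32, 186), (36, 191), (40, 170), (44, 159), (48, 172), (52, 199), (56, 201), (60, 201), (64, 203), (68, 189), (72, 187), (76, 182), (80, 159), (84, 154), (88, 197), (92, 166), (96, 164)]
-0.025 [(-96, 164), (-92, 152), (-88, 194), (-84, 190), (-80, 185), (-76, 186), (-72, 161), (-68, 154), (-64, 190), (-60, 195), (-56, 197), (-52, 192), (-48, 190), (-44, 180), (-40, 180), (-36, 170), (-32, 158), (-28, 172), (-24, 194), (-20, 193), (-16, 193), (-12, 193), (-8, 182), (-4, 182), (0, 183), (4, 159), (8, 156), (12, 197), (16, 202), (20, 197), (24, 181), (28, 154), (32, 140), (36, 139), (40, 135), (44, 131), (48, 137), (52, 152), (56, 151), (60, 153), (64, 154), (68, 139), (72, 138), (76, 137), (80, 130), (84, 128), (88, 149), (92, 123), (96, 128)]
```

Comparing rail brightness with the predicted notch positions puts the rest pose within about 1 mm. I'll settle onto the peg and grip it.

```bash
python3 nudge.py '[[[-0.0128, 0.0061, 0, 0, 0.3], [0, 0, 0, 0, 0.3], [0, 0, 0.015, 0, 0.3], [0, 0, 0, 0, 0.3]]]' >/dev/null
python3 - <<'E'
from lib import *
left((.556,-.0648,.065),-5.5)
E
python3 nudge.py '[[[0, 0, 0.005, 0, 0.3], [0, 0, 0, 0, 0.1], [0, 0, 0, 0, 0.1], [0, 0, 0, 0, 0.1], [0, 0, 0, 0, 0.1], [0, 0, 0, 0, 0.1]]]' 15
python3 - <<'E'
from lib import *
left((.556,-.0648,.065),-5.5)
s=cam("side")["image"];cv2.imwrite("pics/peg.png",cv2.resize(s[160:300,240:400],(640,560)))
E
```

```text
t7.5 pos [ 0.5572 -0.0684  0.0777] yaw -5.5 to go (tool mm) [ 3.4 -1.5 12.7] turn 0.001 F [-0.5  0.1 -0.7] w 0.302 gf 0.0 q [-0.34  0.54  0.52  1.92 -0.37  0.77  0.29]
clock: 8.1
position: [0.5571, -0.0686, 0.0727]
ee_rot: [2.325, 2.113, 0.0]
force: [-1.6, -1.4, 4.2]
width: 0.162
gripper_force: 15.0
t8.1 pos [ 0.5571 -0.0686  0.0727] yaw -5.5 to go (tool mm) [ 3.7 -1.5  7.7] turn 0.001 F [-1.6 -1.4  4.2] w 0.162 gf 15.0 q [-0.33  0.55  0.51  1.93 -0.38  0.76  0.3 ]
```

View pics/peg.png

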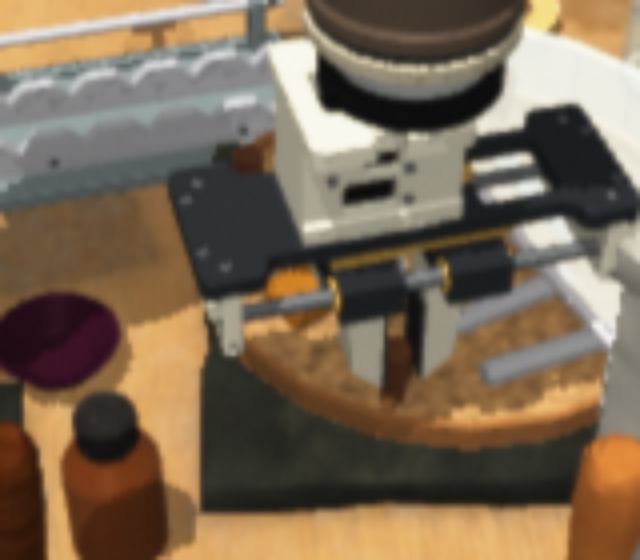

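The side view shows the peg between both pads at (395,365) in the crop. I'll work out the quarter-turn arc.

```bash
cat > arc.py <<'E'
import sys
from lib import *
o=arm.observe();R=Rn.from_rotvec(o["ee_rot"]).as_matrix()
deg=float(sys.argv[1]);n=int(sys.argv[2])
v=o["position"][:2]-C;a0=np.arctan2(v[1],v[0]);print("r",np.hypot(*v),"ang",np.degrees(a0))
P=[np.r_[.112*np.array([np.cos(a),np.sin(a)]),0] for a in a0+np.radians(np.linspace(0,deg,n+1))]
for p,q in zip(P,P[1:]):print(np.round(1000*R.T@(q-p),1)[:2])
E
python3 arc.py -90 10
```

```text
r 0.11342789258692998 ang -129.14990521839746
[ 10.9 -13.8]
[ 12.9 -11.9]
[14.6 -9.8]
[16.  -7.4]
[16.9 -4.8]
[17.5 -2.1]
[17.6  0.7]
[17.2  3.4]
[16.5  6.1]
[15.3  8.6]
```

```bash
python3 nudge.py '[[[0.0109, -0.0138, 0, 0, 0.1], [0.0129, -0.0119, 0, 0, 0.1], [0.0146, -0.0098, 0, 0, 0.1], [0.016, -0.0074, 0, 0, 0.1], [0.0169, -0.0048, 0, 0, 0.1], [0, 0, 0, 0, 0.1]]]' 
python3 nudge.py '[[[0.0175, -0.0021, 0, 0, 0.1], [0.0176, 0.0007, 0, 0, 0.1], [0.0172, 0.0034, 0, 0, 0.1], [0.0165, 0.0061, 0, 0, 0.1], [0.0153, 0.0086, 0, 0, 0.1], [0, 0, 0, 0, 0.1], [0, 0, 0, 0, 0.1]]]' 
python3 arc.py 10 1
python3 - <<'E'
from lib import *
a,b=cam("top")["image"],cam("side")["image"];cv2.imwrite("pics/t2.png",a);cv2.imwrite("pics/s2.png",b)
E
```

```text
clock: 8.75
position: [0.516, 0.01, 0.0724]
ee_rot: [-2.32, -2.116, -0.001]
force: [-2.1, -0.7, 3.6]
width: 0.162
gripper_force: 15.0
clock: 9.45
position: [0.5383, 0.093, 0.0719]
ee_rot: [-2.316, -2.113, 0.003]
force: [-11.3, 9.2, 9.7]
width: 0.166
gripper_force: 15.0
r 0.11660367323902976 ang 140.81460951501046
[-17.1  -9.4]
```

```bash
python3 nudge.py '[[[0, 0, 0, 0, 0.3], [0, 0, 0, 0, 0.3], [0, 0, -0.04, 0, 0.3], [0, 0, -0.05, 0, 0.3], [0.03, -0.02, -0.02, 0, 0.3], [0.04, -0.02, 0, 0, 0.3], [0.04, -0.02, 0, 0, 0.3], [0.04, -0.02, 0, 0, 0.3], [0, 0, 0, 0, 0.3]]]'
python3 - <<'E'
from lib import *
a,b=cam("top")["image"],cam("side")["image"];cv2.imwrite("pics/t3.png",a);cv2.imwrite("pics/s3.png",b)
cv2.imwrite("pics/v3.png",np.hstack([cv2.resize(a[135:275,290:440],(428,400)),cv2.resize(b[180:280,285:405],(372,400))]))
E
```

```text
clock: 10.45
position: [0.473, 0.2533, 0.182]
ee_rot: [-2.313, -2.123, -0.002]
force: [-0.5, 0.3, 0.2]
width: 0.301
gripper_force: 0.0
```

View pics/v3.png

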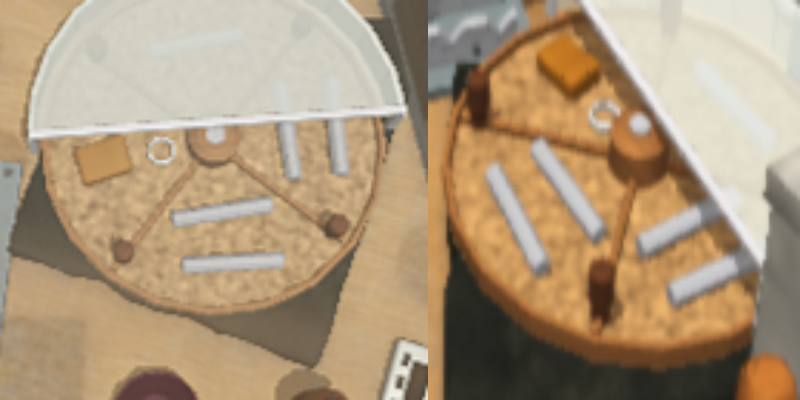

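The quarter turn worked. Both blanks lie in the front bay, at about (222,212) and (233,264) in the crop, and the pegs are at (122,250) and (338,226). I'll write a blank detector.

```bash
cat > det.py <<'E'
import sys
from lib import *
def blanks(f=None,ztop=.060):
    t=cam("top");im=t["image"]
    hsv=cv2.cvtColor(im,cv2.COLOR_BGR2HSV);m=((hsv[...,1]<60)&(hsv[...,2]>120)).astype(np.uint8)
    m=cv2.morphologyEx(m,cv2.MORPH_OPEN,np.ones((2,2),np.uint8))
    out=[]
    for c in cv2.findContours(m,cv2.RETR_EXTERNAL,cv2.CHAIN_APPROX_NONE)[0]:
        a=cv2.contourArea(c)
        if a<60:continue
        W=np.array([onz(t,p,ztop)[:2] for p in c[:,0].astype(float)])
        (x,y),(w,h),th=cv2.minAreaRect((W*1000).astype(np.float32))
        if not(45<max(w,h)<95 and 5<min(w,h)<22):continue
        P=cv2.boxPoints(((x,y),(w,h),th));e=P[1]-P[0] if np.hypot(*(P[1]-P[0]))>np.hypot(*(P[2]-P[1])) else P[2]-P[1]
        ang=np.degrees(np.arctan2(e[1],e[0]))%180
        r=np.array([x,y])/1000-C
        if np.hypot(*r)<.16:out.append((x/1000,y/1000,ang,max(w,h),min(w,h)));print("blank x %.4f y %.4f long axis %.1f deg  %.0fx%.0f mm  r %.0f  tool y yaw %.1f"%(x/1000,y/1000,ang,max(w,h),min(w,h),1000*np.hypot(*r),ang-90))
    return t,out
if __name__=="__main__":
    t,b=blanks()
E
python3 - <<'E'
from det import *
t,b=blanks()
for x,y,*_ in b:left((x,y,.052))
E
```

```text
blank x 0.5322 y 0.0017 long axis 94.3 deg  75x13 mm  r 98  tool y yaw 4.3
blank x 0.5700 y 0.0100 long axis 101.0 deg  77x13 mm  r 59  tool y yaw 11.0
t10.6 pos [0.4761 0.2457 0.1824] yaw -5.4 to go (tool mm) [-237.5   78.9  130.6]  F [ 0.2 -0.1  0.8] w 0.299 gf 0.0 q [-1.02  0.36  0.59  1.88 -0.24  0.96 -0.42]
t10.6 pos [0.4761 0.2457 0.1824] yaw -5.4 to go (tool mm) [-225.6  115.8  130.6]  F [ 0.2 -0.1  0.8] w 0.299 gf 0.0 q [-1.02  0.36  0.59  1.88 -0.24  0.96 -0.42]
```

```bash
python3 nudge.py '[[[0, 0, 0, -0.085, 0.25], [0, 0, 0, -0.085, 0.25], [-0.041, 0.0063, 0, 0, 0.25], [-0.041, 0.0063, 0, 0, 0.25], [-0.041, 0.0063, 0, 0, 0.25], [-0.041, 0.0063, 0, 0, 0.25], [-0.041, 0.0063, 0, 0, 0.22], [-0.041, 0.0063, 0.03, 0, 0.22], [0, 0, 0.03, 0, 0.22], [0, 0, 0, 0, 0.22]]]' 
python3 nudge.py '[[[0, 0, 0, 0, 0.22]]]' >/dev/null
python3 - <<'E'
from lib import *
left((.5325,.0017,.053),4.3)
E
```

```text
clock: 11.6
position: [0.5292, 0.0012, 0.1204]
ee_rot: [-2.142, -2.295, 0.007]
force: [-0.8, 0.7, -0.7]
width: 0.218
gripper_force: 0.0
t11.7 pos [0.5312 0.0037 0.1233] yaw 4.2 to go (tool mm) [-2.   1.3 70.3] turn -0.002 F [0.6 0.4 0.1] w 0.222 gf 0.0 q [-0.52  0.44  0.57  1.96 -0.31  0.83  0.28]
```

```bash
python3 nudge.py '[[[-0.002, 0.0015, 0.03, 0, 0.22], [0, 0, 0.03, 0, 0.22], [0, 0, 0, 0, 0.22], [0, 0, 0, 0, 0.22], [0, 0, 0, 0, 0.22]]]' >/dev/null
python3 - <<'E'
from lib import *
left((.5325,.0017,.053),4.3)
E
```

```text
t12.2 pos [0.5344 0.0031 0.065 ] yaw 4.3 to go (tool mm) [-1.3 -2.  12. ] turn 0.000 F [-0.6 -1.   0.2] w 0.219 gf 0.0 q [-0.47  0.52  0.51  2.   -0.38  0.71  0.35]
```

```bash
python3 nudge.py '[[[-0.001, -0.001, 0.006, 0, 0.22], [0, 0, 0.004, 0, 0.22], [0, 0, 0.002, 0, 0.22], [0, 0, 0, 0, 0.22]]]' 
python3 nudge.py '[[[0, 0, 0, 0, 0.0], [0, 0, 0, 0, 0.0], [0, 0, 0, 0, 0.0], [0, 0, 0, 0, 0.0]]]' 25
python3 - <<'E'
from lib import *
left((.5325,.0017,.053),4.3)
E
```

```text
clock: 12.6
position: [0.5321, 0.0016, 0.0515]
ee_rot: [-2.137, -2.303, -0.001]
force: [-2.7, -0.0, 8.1]
width: 0.223
gripper_force: 4.0
clock: 13.0
position: [0.5327, 0.0016, 0.0515]
ee_rot: [2.136, 2.302, 0.001]
force: [-0.7, 0.2, 6.2]
width: 0.125
gripper_force: 25.8
t13.0 pos [0.5327 0.0016 0.0515] yaw 4.3 to go (tool mm) [ 0.1 -0.2 -1.5] turn -0.000 F [-0.7  0.2  6.2] w 0.125 gf 25.8 q [-0.46  0.54  0.49  2.01 -0.4   0.68  0.36]
```

```bash
python3 nudge.py '[[[0, 0, -0.015, 0, 0], [0, 0, -0.03, 0, 0], [0, 0, -0.04, 0, 0], [0, 0, -0.015, 0, 0], [0, 0, 0, 0.085, 0], [0, 0, 0, 0.085, 0]]]' 40
python3 nudge.py '[[[0.0363, 0.0065, 0, 0, 0], [0.0363, 0.0065, 0, 0, 0], [0.0363, 0.0065, 0, 0, 0], [0.0363, 0.0065, 0, 0, 0], [0.0363, 0.0065, 0, 0, 0], [0.0363, 0.0065, 0, 0, 0], [0, 0, 0, 0, 0], [0, 0, 0, 0, 0], [0, 0, 0, 0, 0]]]'
python3 - <<'E'
from lib import *
left(rest(0,-.076,.0295),-5.5)
E
```

```text
clock: 13.6
position: [0.5324, 0.0018, 0.1517]
ee_rot: [2.328, 2.109, 0.002]
force: [-0.4, 0.3, -0.5]
width: 0.122
gripper_force: 40.0
clock: 14.5
position: [0.5914, 0.2134, 0.1509]
ee_rot: [2.326, 2.111, -0.001]
force: [-0.3, -0.5, -0.8]
width: 0.12
gripper_force: 40.0
t14.5 pos [0.5914 0.2134 0.1509] yaw -5.5 to go (tool mm) [  1.3   0.7 121.4] turn -0.001 F [-0.3 -0.5 -0.8] w 0.120 gf 40.0 q [-0.83  0.56  0.6   1.69 -0.36  1.01 -0.2 ]
```

```bash
python3 nudge.py '[[[0.0013, 0.0007, 0.03, 0, 0], [0, 0, 0.03, 0, 0], [0, 0, 0.03, 0, 0], [0, 0, 0.015, 0, 0], [0, 0, 0, 0, 0], [0, 0, 0, 0, 0], [0, 0, 0, 0, 0]]]'
python3 - <<'E'
from lib import *
left(rest(0,-.076,.0295),-5.5)
s=cam("side")["image"];cv2.imwrite("pics/pl1.png",cv2.resize(s[120:240,220:340],(600,600)))
E
```

```text
clock: 15.2
position: [0.5936, 0.216, 0.0477]
ee_rot: [2.324, 2.112, 0.004]
force: [-0.2, 0.0, 0.4]
width: 0.123
gripper_force: 40.0
t15.2 pos [0.5936 0.216  0.0477] yaw -5.5 to go (tool mm) [-1.7 -1.3 18.2] turn 0.001 F [-0.2  0.   0.4] w 0.123 gf 40.0 q [-0.78  0.68  0.52  1.77 -0.45  0.81 -0.13]
```

View pics/pl1.png

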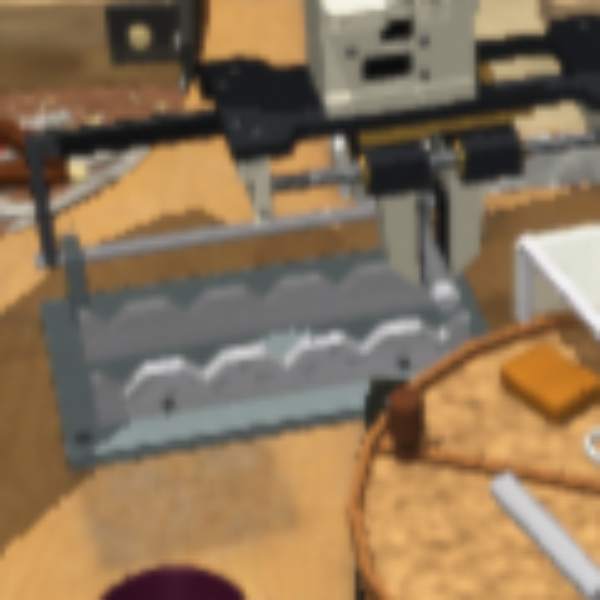

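The blank hangs just above the far notch at (440,300) in the crop. I'll lower and release it.

```bash
python3 nudge.py '[[[-0.001, -0.001, 0.008, 0, 0], [0, 0, 0.006, 0, 0], [0, 0, 0.003, 0, 0], [0, 0, 0, 0, 0], [0, 0, 0, 0, 0]]]'
python3 - <<'E'
from lib import *
left(rest(0,-.076,.0295),-5.5)
E
```

```text
clock: 15.75
position: [0.5916, 0.2151, 0.029]
ee_rot: [2.324, 2.113, 0.0]
force: [1.7, -0.3, -0.7]
width: 0.121
gripper_force: 40.0
t15.8 pos [0.5916 0.2151 0.029 ] yaw -5.4 to go (tool mm) [-0.6  0.6 -0.5] turn 0.001 F [ 1.7 -0.3 -0.7] w 0.121 gf 40.0 q [-0.77  0.7   0.51  1.78 -0.46  0.78 -0.12]
```

```bash
python3 nudge.py '[[[0, 0, 0.0015, 0, 0], [0, 0, 0.0015, 0, 0], [0, 0, 0, 0, 0]]]'
python3 nudge.py '[[[0, 0, 0, 0, 0.2], [0, 0, 0, 0, 0.2], [0, 0, 0, 0, 0.2]]]' 10
python3 nudge.py '[[[0, 0, -0.02, 0, 0.2], [0, 0, -0.04, 0, 0.2], [0, 0, -0.04, 0, 0.2], [0, 0, -0.02, 0, 0.25]]]'
python3 - <<'E'
from lib import *
s=cam("side")["image"];cv2.imwrite("pics/pl2.png",s)
left((.5705,.010,.053),11)
E
```

```text
clock: 16.05
position: [0.5917, 0.2151, 0.0285]
ee_rot: [-2.324, -2.112, -0.002]
force: [-8.8, -1.8, 28.2]
width: 0.12
gripper_force: 40.0
clock: 16.35
position: [0.5911, 0.2152, 0.0257]
ee_rot: [-2.324, -2.113, 0.001]
force: [1.3, 0.3, -0.6]
width: 0.199
gripper_force: 0.0
clock: 16.75
position: [0.5926, 0.2152, 0.149]
ee_rot: [2.324, 2.112, 0.005]
force: [0.8, -0.5, 0.3]
width: 0.236
gripper_force: 0.0
t16.8 pos [0.5937 0.2155 0.1512] yaw -5.5 to go (tool mm) [-207.1   -4.1   97.6] turn -0.287 F [1.2 0.6 1.5] w 0.243 gf 0.0 q [-0.83  0.56  0.6   1.69 -0.36  1.   -0.2 ]
```

```bash
python3 nudge.py '[[[0, 0, 0, -0.1435, 0.25], [0, 0, 0, -0.1435, 0.25]]]' >/dev/null
python3 - <<'E'
from det import *
t,b=blanks()
for x,y,*_ in b:left((x,y,.053),11)
s=cv2.imread("pics/pl2.png");cv2.imwrite("pics/pl2c.png",cv2.resize(s[140:230,215:325],(660,540)))
E
```

```text
blank x 0.5703 y 0.0101 long axis 100.7 deg  77x13 mm  r 59  tool y yaw 10.7
t17.1 pos [0.5911 0.215  0.1458] yaw 11.8 to go (tool mm) [-196.3  -62.3   92.8] turn 0.014 F [ 0.2 -0.4  0.4] w 0.251 gf 0.0 q [-0.78  0.55  0.52  1.69 -0.31  0.99  0.06]
```

View pics/pl2c.png

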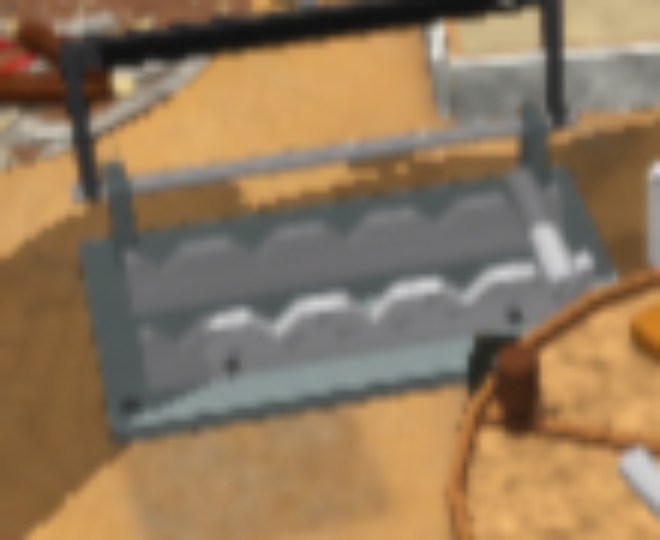

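The blank sits level in notch 1. Now for the second one.

```bash
python3 nudge.py '[[[-0.039, -0.0125, 0, 0.007, 0.22], [-0.039, -0.0125, 0, 0, 0.22], [-0.039, -0.0125, 0, 0, 0.22], [-0.039, -0.0125, 0, 0, 0.22], [-0.039, -0.0125, 0.02, 0, 0.22], [0, 0, 0.04, 0, 0.22], [0, 0, 0.015, 0, 0.22], [0, 0, 0, 0, 0.22], [0, 0, 0, 0, 0.22], [0, 0, 0, 0, 0.22]]]' >/dev/null
python3 - <<'E'
from lib import *
left((.5703,.0101,.053),10.8)
E
```

```text
t18.1 pos [0.5669 0.0122 0.072 ] yaw 10.6 to go (tool mm) [-2.7  2.9 19. ] turn -0.004 F [-0.2  0.1  0.1] w 0.221 gf 0.0 q [-0.46  0.55  0.49  1.91 -0.36  0.76  0.42]
```

```bash
python3 nudge.py '[[[-0.0027, 0.0029, 0.008, 0, 0.22], [0, 0, 0.006, 0, 0.22], [0, 0, 0.004, 0, 0.22], [0, 0, 0, 0, 0.22], [0, 0, 0, 0, 0.22]]]'
python3 nudge.py '[[[0, 0, 0, 0, 0.0], [0, 0, 0, 0, 0.0], [0, 0, 0, 0, 0.0], [0, 0, 0, 0, 0.0]]]' 30
python3 - <<'E'
from lib import *
left((.5703,.0101,.053),10.8)
E
```

```text
clock: 18.55
position: [0.5693, 0.0098, 0.0529]
ee_rot: [-2.007, -2.417, 0.0]
force: [0.7, -0.4, -0.3]
width: 0.217
gripper_force: 0.0
clock: 18.95
position: [0.5696, 0.0099, 0.0532]
ee_rot: [2.007, 2.417, 0.001]
force: [0.8, 0.5, 1.4]
width: 0.123
gripper_force: 30.0
t18.9 pos [0.5696 0.0099 0.0532] yaw 10.6 to go (tool mm) [0.1 0.7 0.2] turn -0.004 F [0.8 0.5 1.4] w 0.123 gf 30.0 q [-0.44  0.58  0.47  1.92 -0.38  0.73  0.44]
```

```bash
python3 nudge.py '[[[0, 0, -0.015, 0, 0], [0, 0, -0.03, 0, 0], [0, 0, -0.04, 0, 0], [0, 0, -0.01, 0.1415, 0], [0, 0, 0, 0.1415, 0]]]' 40
python3 nudge.py '[[[0.0412, -0.0072, 0, 0, 0], [0.0412, -0.0072, 0, 0, 0], [0.0412, -0.0072, 0, 0, 0], [0.0412, -0.0072, 0, 0, 0], [0.0412, -0.0072, 0.02, 0, 0], [0, 0, 0.03, 0, 0], [0, 0, 0.03, 0, 0], [0, 0, 0, 0, 0], [0, 0, 0, 0, 0], [0, 0, 0, 0, 0]]]'
python3 - <<'E'
from lib import *
left(rest(0,-.0373,.0302),-5.5)
E
```

```text
clock: 19.45
position: [0.5706, 0.0098, 0.1504]
ee_rot: [2.332, 2.102, 0.006]
force: [0.6, -0.3, -0.5]
width: 0.121
gripper_force: 40.0
clock: 20.45
position: [0.5548, 0.2182, 0.0696]
ee_rot: [2.328, 2.108, 0.003]
force: [0.5, 0.0, -0.8]
width: 0.121
gripper_force: 40.0
t20.4 pos [0.5548 0.2182 0.0696] yaw -5.7 to go (tool mm) [-0.2 -1.3 39.4] turn -0.003 F [ 0.5  0.  -0.8] w 0.121 gf 40.0 q [-0.84  0.61  0.55  1.85 -0.42  0.81 -0.17]
```

```bash
python3 nudge.py '[[[0, -0.0013, 0.02, 0, 0], [0, 0, 0.012, 0, 0], [0, 0, 0.006, 0, 0], [0, 0, 0, 0, 0], [0, 0, 0, 0, 0]]]'
python3 - <<'E'
from lib import *
left(rest(0,-.0373,.0302),-5.5)
E
python3 nudge.py '[[[0, 0, 0.0015, 0, 0], [0, 0, 0, 0, 0], [0, 0, 0, 0, 0]]]'
```

```text
clock: 20.95
position: [0.5535, 0.2184, 0.0308]
ee_rot: [2.327, 2.109, 0.003]
force: [3.3, -0.4, -0.4]
width: 0.12
gripper_force: 40.0
t20.9 pos [0.5535 0.2184 0.0308] yaw -5.6 to go (tool mm) [-0.3  0.1  0.6] turn -0.003 F [ 3.3 -0.4 -0.4] w 0.120 gf 40.0 q [-0.81  0.66  0.51  1.87 -0.46  0.73 -0.14]
clock: 21.25
position: [0.5538, 0.2185, 0.0303]
ee_rot: [2.328, 2.109, 0.004]
force: [-1.0, -1.9, 14.8]
width: 0.122
gripper_force: 40.0
```

```bash
python3 nudge.py '[[[0, 0, 0, 0, 0.2], [0, 0, 0, 0, 0.2], [0, 0, 0, 0, 0.2], [0, 0, -0.02, 0, 0.2], [0, 0, -0.04, 0, 0.2], [0, 0, -0.04, 0, 0.2], [0, 0, -0.02, 0, 0.3]]]' 15
python3 - <<'E'
from lib import *
t=cam("top");im=t["image"];b=cam("side");cv2.imwrite("pics/s4.png",b["image"]);cv2.imwrite("pics/t4.png",im)
for p in[(408.5,214.2),(332.8,222.6)]:print(onz(t,p,.083))
R=onz(t,(408.5,214.2),.083);left((R[0],R[1],.068),-5.5)
# dark-brown peg blobs
h=cv2.cvtColor(im,cv2.COLOR_BGR2HSV);m=((h[...,2]<95)&(h[...,1]>70)).astype(np.uint8)
n,l,st,ce=cv2.connectedComponentsWithStats(m)
for i in range(1,n):
    P=onz(t,ce[i],.08)
    if 10<st[i,4]<300 and np.hypot(*(P[:2]-C))<.14:print(ce[i],st[i,4],P)
E
```

```text
clock: 21.95
position: [0.5535, 0.2186, 0.1516]
ee_rot: [2.327, 2.109, 0.005]
force: [0.7, 0.2, -0.4]
width: 0.247
gripper_force: 0.0
[ 0.55807551 -0.07063221  0.083     ]
[0.53646129 0.08623225 0.083     ]
t22.1 pos [0.5541 0.219  0.1515] yaw -5.6 to go (tool mm) [-288.1   32.    82.8] turn -0.002 F [-0.   1.  -0.5] w 0.286 gf 0.0 q [-0.89  0.51  0.62  1.78 -0.35  0.96 -0.23]
```

```bash
sed -i 's/^C=.*/C=np.array([.6275,.0190])/' lib.py
python3 nudge.py '[[[-0.0411, 0.0045, -0.02, 0, 0.3], [-0.0411, 0.0045, 0, 0, 0.3], [-0.0411, 0.0045, 0, 0, 0.3], [-0.0411, 0.0045, 0, 0, 0.3], [-0.0411, 0.0045, 0, 0, 0.3], [-0.0411, 0.0045, 0, 0, 0.3], [-0.0411, 0.0045, 0, 0, 0.3], [0, 0, 0.04, 0, 0.3], [0, 0, 0.02, 0, 0.3], [0, 0, 0, 0, 0.3]]]' >/dev/null
python3 nudge.py '[[[0, 0, 0, 0, 0.3], [0, 0, 0, 0, 0.3]]]' >/dev/null
python3 - <<'E'
from lib import *
left((.557,-.0705,.069),-5.5)
E
```

```text
t23.2 pos [ 0.5562 -0.0708  0.1093] yaw -5.6 to go (tool mm) [ 0.4  0.7 40.3] turn -0.002 F [-0.5  0.9  0.1] w 0.300 gf 0.0 q [-0.4   0.51  0.61  1.9  -0.39  0.84  0.31]
```

```bash
python3 nudge.py '[[[0, 0.0005, 0.03, 0, 0.3], [0, 0, 0.01, 0, 0.3], [0, 0, 0, 0, 0.3], [0, 0, 0, 0, 0.1], [0, 0, 0, 0, 0.1], [0, 0, 0, 0, 0.1], [0, 0, 0, 0, 0.1]]]' 15
python3 arc.py -93.5 10
python3 - <<'E'
from lib import *
s=cam("side")["image"];cv2.imwrite("pics/peg2.png",s)
E
```

```text
clock: 23.95
position: [0.5571, -0.0709, 0.0696]
ee_rot: [2.327, 2.109, 0.003]
force: [0.6, 0.9, 6.7]
width: 0.162
gripper_force: 15.0
r 0.11415802533455487 ang -128.07024619789505
[ 11.  -14.6]
[ 13.2 -12.6]
[ 15.1 -10.3]
[16.6 -7.7]
[17.6 -4.9]
[18.2 -1.9]
[18.2  1. ]
[17.8  4. ]
[16.9  6.8]
[15.6  9.5]
```

```bash
python3 nudge.py '[[[0.011, -0.0146, 0, 0, 0.1], [0.0132, -0.0126, 0, 0, 0.1], [0.0151, -0.0103, 0, 0, 0.1], [0.0166, -0.0077, 0, 0, 0.1], [0.0176, -0.0049, 0, 0, 0.1], [0, 0, 0, 0, 0.1]]]'
python3 nudge.py '[[[0.0182, -0.0019, 0, 0, 0.1], [0.0182, 0.001, 0, 0, 0.1], [0.0178, 0.004, 0, 0, 0.1], [0.0169, 0.0068, 0, 0, 0.1], [0.0156, 0.0095, 0, 0, 0.1], [0, 0, 0, 0, 0.1], [0, 0, 0, 0, 0.1], [0, 0, 0, 0, 0.1]]]'
python3 arc.py 5 1
python3 nudge.py '[[[0, 0, 0, 0, 0.3], [0, 0, 0, 0, 0.3], [0, 0, -0.04, 0, 0.3], [0, 0, -0.05, 0, 0.3], [0.04, -0.02, 0, 0, 0.3], [0.04, -0.02, 0, 0, 0.3], [0.04, -0.02, 0, 0, 0.3], [0.03, -0.02, 0, 0, 0.3], [0, 0, 0, 0, 0.3], [0, 0, 0, 0, 0.3]]]' >/dev/null
python3 - <<'E'
from det import *
t,b=blanks()
for x,y,a,*_ in b:left((x,y,.0525),a-90)
a,b=t["image"],cam("side")["image"];cv2.imwrite("pics/t5.png",a);cv2.imwrite("pics/s5.png",b)
cv2.imwrite("pics/v5.png",np.hstack([cv2.resize(a[135:275,290:440],(428,400)),cv2.resize(b[150:250,220:330],(372,400))]))
E
```

```text
clock: 24.6
position: [0.5146, 0.0098, 0.0694]
ee_rot: [2.324, 2.113, 0.004]
force: [2.2, 0.2, 2.6]
width: 0.163
gripper_force: 15.0
clock: 25.4
position: [0.5466, 0.0862, 0.0699]
ee_rot: [2.324, 2.097, 0.006]
force: [15.5, -14.8, -8.2]
width: 0.14
gripper_force: 16.3
r 0.1051780932345002 ang 140.26536061185683
[-8.3 -5.1]
blank x 0.5306 y 0.0111 long axis 91.4 deg  76x13 mm  r 97  tool y yaw 1.4
blank x 0.5672 y 0.0123 long axis 91.4 deg  75x13 mm  r 61  tool y yaw 1.4
t26.4 pos [0.4765 0.2479 0.1587] yaw -5.6 to go (tool mm) [-230.3   77.   106.3] turn -0.123 F [-0.4 -1.   0.4] w 0.297 gf 0.0 q [-1.07  0.41  0.67  1.91 -0.32  0.92 -0.35]
t26.4 pos [0.4765 0.2479 0.1587] yaw -5.6 to go (tool mm) [-225.5  113.4  106.4] turn -0.123 F [-0.4 -1.   0.4] w 0.297 gf 0.0 q [-1.07  0.41  0.67  1.91 -0.32  0.92 -0.35]
```

View pics/v5.png

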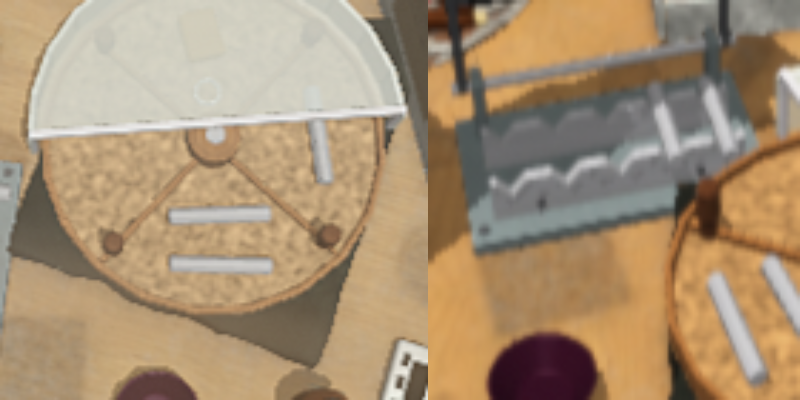

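Two blanks now lie in the front bay at (220,214) and (220,264) in the crop, and the first two are seated in notches 1 and 2. I'll take the outer one.

```bash
python3 nudge.py '[[[0, 0, 0, -0.123, 0.25], [-0.0397, 0.008, 0, 0, 0.25], [-0.0397, 0.008, 0, 0, 0.25], [-0.0397, 0.008, 0, 0, 0.25], [-0.0397, 0.008, 0, 0, 0.22], [-0.0397, 0.008, 0, 0, 0.22], [-0.0397, 0.008, 0.02, 0, 0.22], [0, 0, 0.04, 0, 0.22], [0, 0, 0.025, 0, 0.22], [0, 0, 0, 0, 0.22]]]' >/dev/null
python3 nudge.py '[[[0, 0, 0, 0, 0.22], [0, 0, 0, 0, 0.22]]]' >/dev/null
python3 - <<'E'
from lib import *
left((.531,.0111,.0525),1.4)
E
```

```text
t27.7 pos [0.5313 0.0112 0.075 ] yaw 1.4 to go (tool mm) [-0.1 -0.3 22.5] turn -0.000 F [0.2 0.2 0.1] w 0.217 gf 0.0 q [-0.54  0.52  0.59  2.   -0.42  0.74  0.32]
```

```bash
python3 nudge.py '[[[0, 0, 0.01, 0, 0.22], [0, 0, 0.008, 0, 0.22], [0, 0, 0.0045, 0, 0.22], [0, 0, 0, 0, 0.22], [0, 0, 0, 0, 0.22]]]'
python3 nudge.py '[[[0, 0, 0, 0, 0.0], [0, 0, 0, 0, 0.0], [0, 0, 0, 0, 0.0], [0, 0, 0, 0, 0.0]]]' 30
python3 - <<'E'
from lib import *
left((.531,.0111,.0525),1.4)
E
python3 nudge.py '[[[0, 0, -0.015, 0, 0], [0, 0, -0.03, 0, 0], [0, 0, -0.04, 0, 0], [0, 0, -0.01, 0, 0], [0, 0, 0, 0.12, 0], [0, 0, 0, 0, 0]]]' 40
python3 - <<'E'
from lib import *
left(rest(0,.0005,.1302),-5.5)
E
```

```text
clock: 28.2
position: [0.5301, 0.0117, 0.0515]
ee_rot: [-2.193, -2.249, -0.001]
force: [-4.3, 0.7, 12.9]
width: 0.221
gripper_force: 6.1
clock: 28.6
position: [0.531, 0.0117, 0.0515]
ee_rot: [2.193, 2.248, 0.002]
force: [-0.6, -0.9, 8.8]
width: 0.124
gripper_force: 31.0
t28.6 pos [0.531  0.0117 0.0515] yaw 1.4 to go (tool mm) [-0.6  0.  -1. ] turn 0.001 F [-0.6 -0.9  8.8] w 0.124 gf 31.0 q [-0.52  0.55  0.56  2.02 -0.45  0.69  0.35]
clock: 29.2
position: [0.5301, 0.012, 0.1458]
ee_rot: [-2.326, -2.112, -0.0]
force: [-0.4, 0.3, -1.1]
width: 0.125
gripper_force: 40.0
t29.2 pos [0.5301 0.012  0.1458] yaw -5.5 to go (tool mm) [207.4 -34.3  15.7] turn -0.001 F [-0.4  0.3 -1.1] w 0.125 gf 40.0 q [-0.63  0.43  0.7   1.94 -0.35  0.89  0.14]
```

```bash
python3 nudge.py '[[[0.0415, -0.0069, 0, 0, 0], [0.0415, -0.0069, 0, 0, 0], [0.0415, -0.0069, 0, 0, 0], [0.0415, -0.0069, 0, 0, 0], [0.0415, -0.0069, 0.02, 0, 0], [0, 0, 0.03, 0, 0], [0, 0, 0.03, 0, 0], [0, 0, 0, 0, 0], [0, 0, 0, 0, 0], [0, 0, 0, 0, 0]]]'
python3 - <<'E'
from lib import *
left(rest(0,.0007,.0285),-5.5)
E
```

```text
clock: 30.2
position: [0.5165, 0.2212, 0.0672]
ee_rot: [2.324, 2.113, 0.002]
force: [0.8, 1.0, -0.9]
width: 0.119
gripper_force: 40.0
t30.2 pos [0.5165 0.2212 0.0672] yaw -5.4 to go (tool mm) [ 0.4 -0.8 38.7] turn 0.001 F [ 0.8  1.  -0.9] w 0.119 gf 40.0 q [-0.92  0.58  0.6   1.94 -0.46  0.77 -0.15]
```

```bash
python3 nudge.py '[[[0, -0.0008, 0.02, 0, 0], [0, 0, 0.012, 0, 0], [0, 0, 0.005, 0, 0], [0, 0, 0, 0, 0], [0, 0, 0, 0, 0]]]'
python3 nudge.py '[[[0, 0, 0.0015, 0, 0], [0, 0, 0.0005, 0, 0], [0, 0, 0, 0, 0], [0, 0, 0, 0, 0]]]'
```

```text
clock: 30.7
position: [0.5153, 0.2216, 0.0296]
ee_rot: [2.324, 2.113, 0.001]
force: [1.2, 0.1, -0.3]
width: 0.121
gripper_force: 40.0
clock: 31.1
position: [0.5159, 0.2217, 0.0287]
ee_rot: [2.324, 2.113, 0.004]
force: [-2.4, -1.8, 15.1]
width: 0.122
gripper_force: 40.0
```

```bash
python3 nudge.py '[[[0, 0, 0, 0, 0.2], [0, 0, 0, 0, 0.2], [0, 0, 0, 0, 0.2], [0, 0, -0.02, 0, 0.2], [0, 0, -0.04, 0, 0.2], [0, 0, -0.04, 0, 0.22], [0, 0, -0.01, 0, 0.25], [0, 0, 0, -0.12, 0.25], [0, 0, 0, 0, 0.22], [0, 0, 0, 0, 0.22]]]' 15
python3 - <<'E'
from det import *
t,b=blanks()
for x,y,a,*_ in b:left((x,y,.0525),a-90)
b=cam("side")["image"];cv2.imwrite("pics/s6.png",b)
E
```

```text
clock: 32.1
position: [0.5143, 0.2215, 0.1364]
ee_rot: [-2.196, -2.245, 0.001]
force: [-0.2, -0.0, -1.0]
width: 0.219
gripper_force: 0.0
blank x 0.5672 y 0.0123 long axis 91.4 deg  75x13 mm  r 61  tool y yaw 1.4
t32.1 pos [0.5143 0.2214 0.1364] yaw 1.3 to go (tool mm) [-210.2   48.4   83.9] turn -0.003 F [0.1 1.  0.2] w 0.220 gf 0.0 q [-0.96  0.48  0.64  1.88 -0.36  0.9  -0.12]
```

```bash
python3 nudge.py '[[[-0.042, 0.0097, 0, 0, 0.22], [-0.042, 0.0097, 0, 0, 0.22], [-0.042, 0.0097, 0, 0, 0.22], [-0.042, 0.0097, 0, 0, 0.22], [-0.042, 0.0097, 0.01, 0, 0.22], [0, 0, 0.03, 0, 0.22], [0, 0, 0.024, 0, 0.22], [0, 0, 0, 0, 0.22], [0, 0, 0, 0, 0.22], [0, 0, 0, 0, 0.22]]]' >/dev/null
python3 - <<'E'
from lib import *
left((.5675,.0123,.0525),1.4)
E
```

```text
t33.2 pos [0.5693 0.0131 0.0741] yaw 1.4 to go (tool mm) [-0.7 -1.8 21.6] turn 0.000 F [1.4 0.5 0.5] w 0.221 gf 0.0 q [-0.52  0.57  0.58  1.91 -0.43  0.79  0.33]
```

```bash
python3 nudge.py '[[[-0.0007, -0.001, 0.01, 0, 0.22], [0, 0, 0.007, 0, 0.22], [0, 0, 0.0035, 0, 0.22], [0, 0, 0, 0, 0.22], [0, 0, 0, 0, 0.22]]]'
python3 nudge.py '[[[0, 0, 0, 0, 0.0], [0, 0, 0, 0, 0.0], [0, 0, 0, 0, 0.0], [0, 0, 0, 0, 0.0]]]' 30
python3 nudge.py '[[[0, 0, -0.015, 0, 0], [0, 0, -0.03, 0, 0], [0, 0, -0.04, 0, 0], [0, 0, -0.01, 0, 0], [0, 0, 0, 0.12, 0], [0, 0, 0, 0, 0]]]' 40
python3 - <<'E'
from lib import *
left(rest(0,.0387,.1302),-5.5)
E
```

```text
clock: 33.7
position: [0.5675, 0.0121, 0.0525]
ee_rot: [-2.194, -2.249, 0.0]
force: [-0.3, 0.6, -0.1]
width: 0.222
gripper_force: 0.0
clock: 34.1
position: [0.5678, 0.0121, 0.0527]
ee_rot: [2.193, 2.249, 0.001]
force: [1.0, -0.3, 1.0]
width: 0.123
gripper_force: 30.0
clock: 34.7
position: [0.5675, 0.0124, 0.1483]
ee_rot: [2.326, 2.111, 0.001]
force: [-0.2, 0.5, -0.9]
width: 0.12
gripper_force: 40.0
t34.7 pos [0.5675 0.0124 0.1483] yaw -5.6 to go (tool mm) [ 203.3 -109.7   18.1] turn -0.001 F [-0.2  0.5 -0.9] w 0.120 gf 40.0 q [-0.6   0.48  0.69  1.85 -0.37  0.94  0.16]
```

```bash
python3 nudge.py '[[[0.0407, -0.0219, 0, 0, 0], [0.0407, -0.0219, 0, 0, 0], [0.0407, -0.0219, 0, 0, 0], [0.0407, -0.0219, 0, 0, 0], [0.0407, -0.0219, 0.02, 0, 0], [0, 0, 0.03, 0, 0], [0, 0, 0.03, 0, 0], [0, 0, 0, 0, 0], [0, 0, 0, 0, 0], [0, 0, 0, 0, 0]]]'
python3 - <<'E'
from lib import *
left(rest(0,.0387,.0297),-5.5)
E
```

```text
clock: 35.7
position: [0.479, 0.2246, 0.069]
ee_rot: [2.324, 2.113, 0.002]
force: [0.1, -0.8, -1.1]
width: 0.12
gripper_force: 40.0
t35.7 pos [0.479  0.2246 0.069 ] yaw -5.5 to go (tool mm) [ 0.7 -1.1 39.3] turn 0.001 F [ 0.1 -0.8 -1.1] w 0.120 gf 40.0 q [-0.98  0.53  0.61  2.02 -0.45  0.73 -0.18]
```

```bash
python3 nudge.py '[[[0.0005, -0.001, 0.02, 0, 0], [0, 0, 0.012, 0, 0], [0, 0, 0.006, 0, 0], [0, 0, 0, 0, 0], [0, 0, 0, 0, 0]]]'
python3 nudge.py '[[[0, 0, 0.0015, 0, 0], [0, 0, 0.0005, 0, 0], [0, 0, 0, 0, 0], [0, 0, 0, 0, 0]]]'
```

```text
clock: 36.2
position: [0.4779, 0.2254, 0.0302]
ee_rot: [2.324, 2.113, 0.002]
force: [1.6, -0.9, 0.3]
width: 0.122
gripper_force: 40.0
clock: 36.6
position: [0.4781, 0.2254, 0.0297]
ee_rot: [-2.325, -2.112, -0.004]
force: [-3.7, -3.2, 24.3]
width: 0.119
gripper_force: 40.0
```

```bash
python3 nudge.py '[[[0, 0, 0, 0, 0.2], [0, 0, 0, 0, 0.2], [0, 0, 0, 0, 0.2], [0, 0, -0.02, 0, 0.2], [0, 0, -0.04, 0, 0.2], [0, 0, -0.04, 0, 0.3], [0, 0, -0.02, 0, 0.3], [0, 0, 0, 0, 0.3]]]' 15
python3 - <<'E'
from det import *
t,_=blanks();cv2.imwrite("pics/t7.png",t["image"])
for p in[(404.6,217.0),(329.3,219.8)]:print(onz(t,p,.083))
R=onz(t,(404.6,217),.083);left((R[0],R[1],.069),-5.5)
E
```

```text
clock: 37.4
position: [0.4785, 0.2261, 0.1502]
ee_rot: [2.324, 2.113, 0.007]
force: [0.2, -0.0, 0.2]
width: 0.297
gripper_force: 0.0
[ 0.55196277 -0.06244521  0.083     ]
[0.54215249 0.0936092  0.083     ]
t37.5 pos [0.4775 0.2259 0.1486] yaw -5.4 to go (tool mm) [-280.2  101.2   79.2] turn 0.001 F [-0.7  0.3 -0.6] w 0.306 gf 0.0 q [-1.06  0.42  0.7   1.95 -0.34  0.89 -0.28]
```

```bash
sed -i 's/^C=.*/C=np.array([.627,.0195])/' lib.py
python3 nudge.py '[[[-0.04, 0.0145, -0.02, 0, 0.3], [-0.04, 0.0145, 0, 0, 0.3], [-0.04, 0.0145, 0, 0, 0.3], [-0.04, 0.0145, 0, 0, 0.3], [-0.04, 0.0145, 0, 0, 0.3], [-0.04, 0.0145, 0, 0, 0.3], [-0.04, 0.0145, 0, 0, 0.3], [0, 0, 0.04, 0, 0.3], [0, 0, 0.02, 0, 0.3], [0, 0, 0, 0, 0.3]]]' >/dev/null
python3 nudge.py '[[[0, 0, 0, 0, 0.3], [0, 0, 0, 0, 0.3]]]' >/dev/null
python3 - <<'E'
from lib import *
left((.552,-.0625,.069),-5.5)
E
```

```text
t38.6 pos [ 0.552  -0.0629  0.1083] yaw -5.4 to go (tool mm) [ 0.4 -0.1 39.3] turn 0.001 F [ 0.5 -0.1  0.3] w 0.298 gf 0.0 q [-0.46  0.52  0.68  1.92 -0.43  0.85  0.35]
```

```bash
python3 nudge.py '[[[0, 0, 0.03, 0, 0.3], [0, 0, 0.01, 0, 0.3], [0, 0, 0, 0, 0.3], [0, 0, 0, 0, 0.1], [0, 0, 0, 0, 0.1], [0, 0, 0, 0, 0.1], [0, 0, 0, 0, 0.1]]]' 15
sed -i 's/P=\[np.r_\[.112/P=[np.r_[np.hypot(*v)/' arc.py; sed -i 's#np.hypot(\*v)/\*#np.hypot(*v)*#' arc.py
python3 arc.py -90 10
```

```text
clock: 39.35
position: [0.5524, -0.063, 0.0687]
ee_rot: [2.324, 2.113, 0.003]
force: [-0.6, -0.5, 7.6]
width: 0.166
gripper_force: 15.0
r 0.11124460978118139 ang -132.1257559280783
[ 11.5 -13.1]
[ 13.4 -11.2]
[15.  -8.9]
[16.2 -6.5]
[17.  -3.9]
[17.4 -1.2]
[17.4  1.6]
[16.9  4.3]
[16.   6.9]
[14.8  9.3]
```

```bash
python3 nudge.py '[[[0.0115, -0.0131, 0, 0, 0.1], [0.0134, -0.0112, 0, 0, 0.1], [0.015, -0.0089, 0, 0, 0.1], [0.0162, -0.0065, 0, 0, 0.1], [0.017, -0.0039, 0, 0, 0.1], [0, 0, 0, 0, 0.1]]]'
python3 nudge.py '[[[0.0174, -0.0012, 0, 0, 0.1], [0.0174, 0.0016, 0, 0, 0.1], [0.0169, 0.0043, 0, 0, 0.1], [0.016, 0.0069, 0, 0, 0.1], [0.0148, 0.0093, 0, 0, 0.1], [0, 0, 0, 0, 0.1], [0, 0, 0, 0, 0.1], [0, 0, 0, 0, 0.1]]]'
python3 nudge.py '[[[0, 0, 0, 0, 0.3], [0, 0, 0, 0, 0.3], [0, 0, -0.04, 0, 0.3], [0, 0, -0.05, 0, 0.3], [0.04, -0.02, 0, 0, 0.3], [0.04, -0.02, 0, 0, 0.3], [0.04, -0.02, 0, 0, 0.3], [0.03, -0.02, 0, 0, 0.3], [0, 0, 0, 0, 0.25], [0, 0, 0, 0, 0.25]]]' >/dev/null
python3 - <<'E'
from det import *
t,b=blanks()
for x,y,a,*_ in b:left((x,y,.0525),a-90)
a,b=t["image"],cam("side")["image"];cv2.imwrite("pics/t8.png",a);cv2.imwrite("pics/s8.png",b)
cv2.imwrite("pics/v8.png",np.hstack([cv2.resize(a[135:275,290:440],(428,400)),cv2.resize(b[150:250,220:330],(372,400))]))
E
```

```text
clock: 39.95
position: [0.5154, 0.0164, 0.0683]
ee_rot: [-2.321, -2.116, -0.003]
force: [-1.2, -0.3, 4.7]
width: 0.167
gripper_force: 15.0
clock: 40.75
position: [0.542, 0.0965, 0.0678]
ee_rot: [-2.319, -2.113, 0.001]
force: [-6.0, 6.7, 8.0]
width: 0.166
gripper_force: 15.0
blank x 0.5449 y 0.0080 long axis 98.6 deg  76x13 mm  r 83  tool y yaw 8.6
t41.8 pos [0.4787 0.2502 0.1578] yaw -5.5 to go (tool mm) [-234.8   88.9  105.5] turn -0.246 F [ 0.5 -0.4 -0.3] w 0.252 gf 0.0 q [-1.13  0.44  0.75  1.91 -0.37  0.93 -0.29]
```

View pics/v8.png

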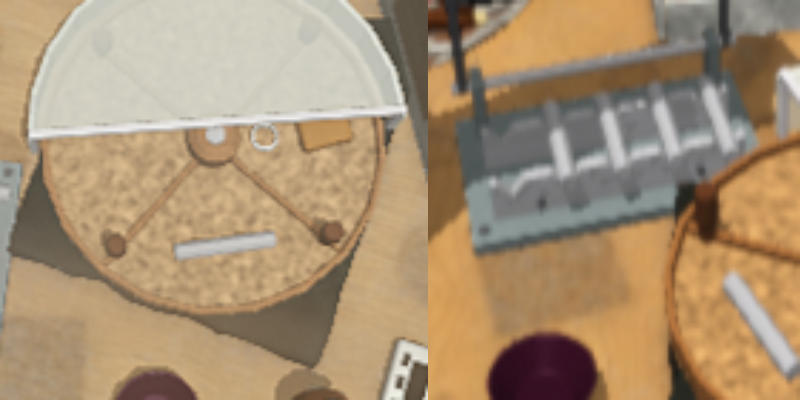

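The last blank is in front at (225,246) in the crop, and four are seated with notch 5 free. I'll pick it.

```bash
python3 nudge.py '[[[0, 0, 0, -0.123, 0.25], [0, 0, 0, -0.123, 0.25], [-0.0416, 0.0049, 0, 0, 0.25], [-0.0416, 0.0049, 0, 0, 0.25], [-0.0416, 0.0049, 0, 0, 0.22], [-0.0416, 0.0049, 0, 0, 0.22], [-0.0416, 0.0049, 0, 0, 0.22], [-0.0416, 0.0049, 0.02, 0, 0.22], [0, 0, 0.04, 0, 0.22], [0, 0, 0.02, 0, 0.22]]]' >/dev/null
python3 nudge.py '[[[0, 0, 0, 0, 0.22], [0, 0, 0, 0, 0.22], [0, 0, 0, 0, 0.22]]]' >/dev/null
python3 - <<'E'
from lib import *
left((.5452,.008,.0525),8.6)
E
```

```text
t43.1 pos [0.5459 0.0081 0.079 ] yaw 8.6 to go (tool mm) [-0.  -0.7 26.5] turn 0.000 F [ 0.3  0.4 -0.2] w 0.217 gf 0.0 q [-0.55  0.54  0.62  1.97 -0.44  0.77  0.48]
```

```bash
python3 nudge.py '[[[0, -0.0005, 0.014, 0, 0.22], [0, 0, 0.008, 0, 0.22], [0, 0, 0.004, 0, 0.22], [0, 0, 0, 0, 0.22], [0, 0, 0, 0, 0.22]]]'
python3 nudge.py '[[[0, 0, 0, 0, 0.0], [0, 0, 0, 0, 0.0], [0, 0, 0, 0, 0.0], [0, 0, 0, 0, 0.0]]]' 30
python3 nudge.py '[[[0, 0, -0.015, 0, 0], [0, 0, -0.03, 0, 0], [0, 0, -0.04, 0, 0], [0, 0, -0.01, 0, 0], [0, 0, 0, 0.123, 0], [0, 0, 0, 0.123, 0], [0, 0, 0, 0, 0], [0, 0, 0, 0, 0]]]' 40
python3 - <<'E'
from lib import *
left(rest(0,.0767,.1302),-5.5)
E
```

```text
clock: 43.65
position: [0.5442, 0.0086, 0.0516]
ee_rot: [-2.047, -2.382, 0.0]
force: [-0.9, -0.1, 1.8]
width: 0.224
gripper_force: 1.1
clock: 44.05
position: [0.5444, 0.0087, 0.0516]
ee_rot: [-2.048, -2.383, -0.0]
force: [0.7, -0.3, 0.3]
width: 0.125
gripper_force: 30.0
clock: 44.85
position: [0.544, 0.0087, 0.1462]
ee_rot: [-2.32, -2.118, 0.001]
force: [0.5, -0.1, -0.3]
width: 0.121
gripper_force: 40.0
t44.9 pos [0.544  0.0087 0.1462] yaw -5.2 to go (tool mm) [ 209.9 -123.5   16. ] turn 0.005 F [ 0.5 -0.1 -0.3] w 0.121 gf 40.0 q [-0.66  0.46  0.76  1.91 -0.4   0.92  0.2 ]
```

```bash
python3 nudge.py '[[[0.042, -0.0247, 0, 0.005, 0], [0.042, -0.0247, 0, 0, 0], [0.042, -0.0247, 0, 0, 0], [0.042, -0.0247, 0, 0, 0], [0.042, -0.0247, 0.02, 0, 0], [0, 0, 0.03, 0, 0], [0, 0, 0.03, 0, 0], [0, 0, 0, 0, 0], [0, 0, 0, 0, 0], [0, 0, 0, 0, 0]]]'
python3 - <<'E'
from lib import *
left(rest(0.0005,.0767,.0286),-5.5)
E
```

```text
clock: 45.85
position: [0.4444, 0.2273, 0.0689]
ee_rot: [2.33, 2.107, 0.003]
force: [-0.6, 0.1, -0.9]
width: 0.118
gripper_force: 40.0
t45.9 pos [0.4444 0.2273 0.0689] yaw -5.8 to go (tool mm) [ 1.7 -4.4 40.3] turn -0.004 F [-0.6  0.1 -0.9] w 0.118 gf 40.0 q [-1.08  0.51  0.68  2.09 -0.49  0.7  -0.17]
```

```bash
python3 nudge.py '[[[0.0015, -0.0042, 0.01, -0.004, 0], [0, 0, 0.01, 0, 0], [0, 0, 0, 0, 0], [0, 0, 0, 0, 0]]]' >/dev/null
python3 - <<'E'
from lib import *
left(rest(0.0005,.0767,.0286),-5.5)
E
```

```text
t46.2 pos [0.4391 0.2292 0.0475] yaw -5.5 to go (tool mm) [ 0.4  1.1 18.9] turn -0.000 F [-0.1 -0.1 -2. ] w 0.120 gf 40.0 q [-1.06  0.54  0.65  2.11 -0.53  0.66 -0.15]
```

```bash
python3 nudge.py '[[[0, 0.0008, 0.01, 0, 0], [0, 0, 0.007, 0, 0], [0, 0, 0, 0, 0], [0, 0, 0, 0, 0], [0, 0, 0.0015, 0, 0], [0, 0, 0, 0, 0], [0, 0, 0, 0, 0]]]'
python3 - <<'E'
from lib import *
left(rest(0.0005,.0767,.0286),-5.5)
E
```

```text
clock: 46.95
position: [0.4401, 0.2294, 0.0293]
ee_rot: [-2.325, -2.112, -0.0]
force: [-1.2, -0.0, -0.9]
width: 0.122
gripper_force: 40.0
t47.0 pos [0.4401 0.2294 0.0293] yaw -5.5 to go (tool mm) [0.1 0.1 0.7] turn -0.000 F [-1.2 -0.  -0.9] w 0.122 gf 40.0 q [-1.03  0.57  0.61  2.12 -0.56  0.62 -0.12]
```

```bash
python3 nudge.py '[[[0, 0, 0.0015, 0, 0], [0, 0, 0.0005, 0, 0], [0, 0, 0, 0, 0], [0, 0, 0, 0, 0]]]'
python3 nudge.py '[[[0, 0, 0, 0, 0.2], [0, 0, 0, 0, 0.2], [0, 0, 0, 0, 0.2], [0, 0, -0.02, 0, 0.2], [0, 0, -0.04, 0, 0.2], [0, 0, -0.04, 0, 0.3], [0, 0, -0.04, 0, 0.4], [0, 0, -0.02, 0, 0.4]]]' 15
python3 nudge.py '[[[-0.04, 0, 0, 0, 0.4], [-0.04, 0, 0, 0, 0.4], [-0.04, 0, 0, 0, 0.4], [-0.04, 0, 0, 0, 0.4], [0, 0, 0, 0, 0.4]]]'
python3 - <<'E'
from lib import *
a,b=cam("top")["image"],cam("side")["image"];cv2.imwrite("pics/t9.png",a);cv2.imwrite("pics/s9.png",b)
cv2.imwrite("pics/v9.png",np.hstack([cv2.resize(a[170:290,210:310],(400,480),interpolation=cv2.INTER_CUBIC),cv2.resize(b[130:230,220:320],(400,480),interpolation=cv2.INTER_CUBIC)]))
left(rest(.108,0,.091),-5.5)
E
```

```text
clock: 47.35
position: [0.4404, 0.2295, 0.0286]
ee_rot: [-2.325, -2.111, -0.002]
force: [-5.6, -3.3, 23.8]
width: 0.12
gripper_force: 40.0
clock: 48.15
position: [0.4411, 0.2295, 0.19]
ee_rot: [2.326, 2.111, 0.005]
force: [0.2, -0.1, -0.3]
width: 0.384
gripper_force: 0.0
clock: 48.65
position: [0.4237, 0.0652, 0.1873]
ee_rot: [-2.332, -2.104, 0.0]
force: [0.7, 0.8, 0.7]
width: 0.403
gripper_force: 0.0
t48.8 pos [0.4246 0.0697 0.1872] yaw -5.6 to go (tool mm) [268.2  76.2  96.5] turn -0.002 F [-0.3  1.1  0.1] w 0.400 gf 0.0 q [-1.06  0.2   0.92  2.12 -0.2   0.91 -0.12]
```

View pics/v9.png

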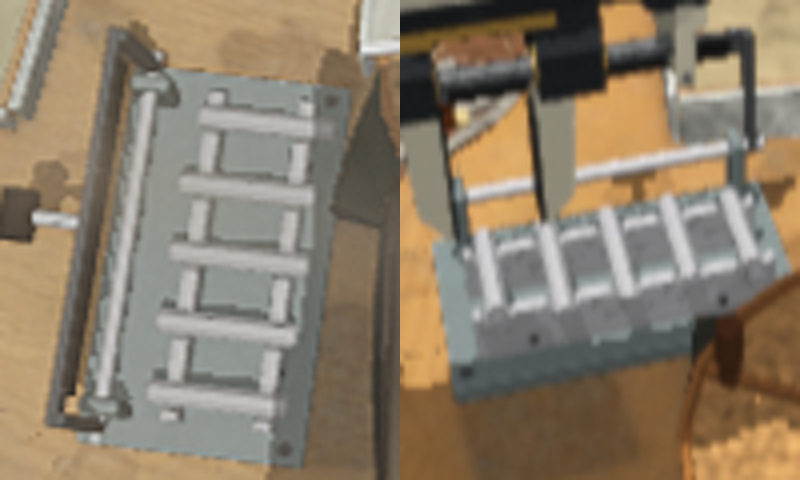

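All five blanks are seated level in their notches. The far one, at (266,123) in the left half, looks slightly off centre towards the tray, so I'll measure how well each is centred.

Run:
```python
from lib import *
t=cam("top");g=cv2.cvtColor(t["image"],cv2.COLOR_BGR2GRAY).astype(np.float32)
for i,y in enumerate((-.076,-.038,0,.038,.076)):
    xs=np.arange(-.055,.0551,.001);A=[]
    for dy in(.0,.001,.002):
        A.append([cv2.getRectSubPix(g,(1,1),tuple(map(float,proj(t,rest(x,y+dy,.0405)))))[0,0] for x in xs])
    p=np.mean(A,0);d=np.gradient(cv2.GaussianBlur(p[None].astype(np.float32),(1,1),0)[0])
    l,r=np.argmax(d[:30]),80+np.argmin(d[80:]);print(i+1,xs[l]*1000,xs[r]*1000,"mid",(xs[l]+xs[r])*500)
    if i==0:print(p[::2].astype(int))
```

```text
1 -26.999999999999975 34.00000000000008 mid 3.5000000000000515
[ 70  80  99 107 101 110 108 118 134 138 137 136 134 140 164 189 186 185
 185 185 185 184 183 183 182 183 185 184 185 185 183 182 181 182 182 184
 184 184 183 183 182 181 181 180 169 152 146 147 147 147 145 140 137 137
 135 133]
2 -33.99999999999998 39.000000000000085 mid 2.5000000000000506
3 -36.999999999999986 37.00000000000008 mid 4.85722573273506e-14
4 -35.999999999999986 55.0000000000001 mid 9.500000000000057
5 -26.999999999999975 51.00000000000009 mid 12.000000000000059
```

Blank 1 is about 4 mm off along its axis and the rest are fine. I'll regrip it and slide it to centre.

```bash
python3 nudge.py '[[[0.032, 0.0305, 0, 0, 0.3], [0.032, 0.0305, 0, 0, 0.25], [0.032, 0.0305, 0, 0, 0.22], [0.032, 0.0305, 0, 0, 0.22], [0.032, 0.0305, 0.02, 0, 0.22], [0, 0, 0.04, 0, 0.22], [0, 0, 0.04, 0, 0.22], [0, 0, 0, 0, 0.22], [0, 0, 0, 0, 0.22], [0, 0, 0, 0, 0.22]]]' >/dev/null
python3 - <<'E'
from lib import *
left(rest(0,-.0755,.0295),-5.5)
E
```

```text
t49.8 pos [0.593  0.2154 0.0892] yaw -5.5 to go (tool mm) [-1.  -1.4 59.7] turn 0.000 F [ 0.2 -0.2  0.8] w 0.217 gf 0.0 q [-0.89  0.67  0.72  1.75 -0.54  0.93 -0.04]
```

```bash
python3 nudge.py '[[[-0.001, -0.001, 0.03, 0, 0.22], [0, 0, 0.02, 0, 0.22], [0, 0, 0.008, 0, 0.22], [0, 0, 0, 0, 0.22], [0, 0, 0, 0, 0], [0, 0, 0, 0, 0], [0, 0, 0, 0, 0]]]' 15
python3 nudge.py '[[[0.001, 0, 0, 0, 0], [0.0015, 0, 0, 0, 0], [0.0015, 0, 0, 0, 0], [0.0005, 0, 0, 0, 0], [0, 0, 0, 0, 0], [0, 0, 0, 0, 0]]]'
python3 nudge.py '[[[0, 0, 0, 0, 0.2], [0, 0, 0, 0, 0.2], [0, 0, 0, 0, 0.2], [0, 0, -0.02, 0, 0.2], [0, 0, -0.04, 0, 0.2], [0, 0, -0.04, 0, 0.3], [0, 0, -0.04, 0, 0.4], [0, 0, 0, 0, 0.4], [0, 0, 0, 0, 0.4]]]'
python3 - <<'E'
from lib import *
left(rest(.108,0,.091),-5.5)
b=cam("side");cv2.imwrite("pics/s10.png",b["image"])
h=cv2.cvtColor(cam("top")["image"],cv2.COLOR_BGR2GRAY);cv2.imwrite("pics/t10.png",h)
E
```

```text
clock: 50.5
position: [0.5916, 0.2142, 0.0308]
ee_rot: [2.325, 2.112, 0.003]
force: [-3.3, 0.6, 7.1]
width: 0.132
gripper_force: 15.0
clock: 51.1
position: [0.5917, 0.2153, 0.0307]
ee_rot: [2.326, 2.108, -0.002]
force: [-3.8, -8.7, 10.3]
width: 0.129
gripper_force: 15.0
clock: 52.0
position: [0.5916, 0.219, 0.17]
ee_rot: [2.325, 2.113, 0.003]
force: [-0.7, 0.7, -0.5]
width: 0.399
gripper_force: 0.0
t52.0 pos [0.5916 0.219  0.17  ] yaw -5.5 to go (tool mm) [103.4 -75.1  79.1] turn 0.001 F [-0.7  0.7 -0.5] w 0.399 gf 0.0 q [-0.94  0.59  0.79  1.67 -0.46  1.08 -0.11]
```

```bash
python3 nudge.py '[[[0.0364, -0.0254, 0, 0, 0.45], [0.0364, -0.0254, 0, 0, 0.45], [0.0364, -0.0254, 0, 0, 0.45], [0, 0, 0.03, 0, 0.45], [0, 0, 0, 0, 0.45], [0, 0, 0, 0, 0.45], [0, 0, 0, 0, 0.45]]]' >/dev/null
python3 - <<'E'
from lib import *
left((.5262,.335,.0915),-5.3)
t=cam("top");b=cam("side");print(proj(t,(.5262,.335,.105)))
cv2.imwrite("pics/t11.png",t["image"]);cv2.imwrite("pics/s11.png",b["image"])
k=proj(t,rest(0,-.038,.04)).astype(int)
cv2.imwrite("pics/v11.png",np.hstack([cv2.resize(t["image"][170:290,210:310],(400,480),interpolation=cv2.INTER_CUBIC),cv2.resize(b["image"][100:220,210:310],(400,480),interpolation=cv2.INTER_CUBIC)]))
E
```

```text
t52.8 pos [0.527  0.3326 0.1399] yaw -5.7 to go (tool mm) [ 2.3 -1.1 48.4] turn -0.006 F [-0.8  0.8 -0.1] w 0.450 gf 0.0 q [-1.15  0.61  0.78  1.72 -0.49  1.01 -0.3 ]
[209.73594065 222.77586678]
```

View pics/v11.png

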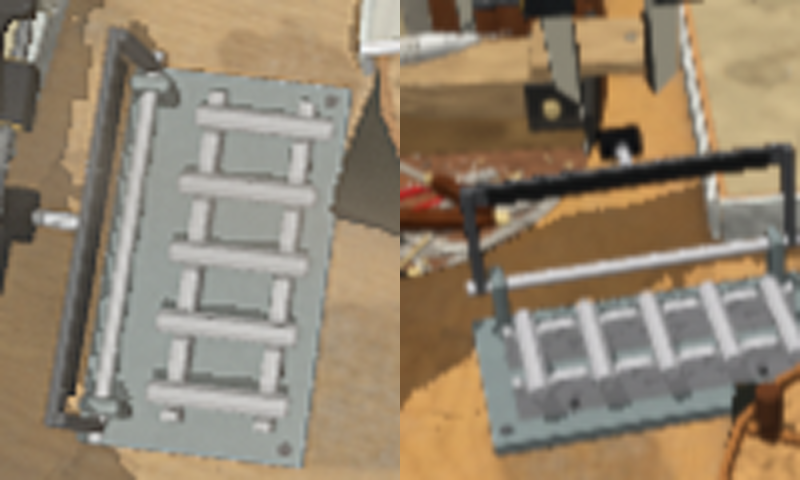

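Blank 1 is now within about 2.5 mm of centre and all five are level. The knob at (18,213) in the left half lies between the finger tracks, so I'll grip it and swing the keeper down.

```bash
python3 nudge.py '[[[-0.0056, -0.0003, 0.01, -0.004, 0.45], [0, 0, 0.03, 0, 0.45], [0, 0, 0.012, 0, 0.45], [0, 0, 0, 0, 0.45], [0, 0, 0, 0, 0.2], [0, 0, 0, 0, 0.2], [0, 0, 0, 0, 0.2], [0, 0, 0, 0, 0.2]]]' 15
python3 - <<'E'
from lib import *
left((.5264,.327,.088),-5.5)
o=arm.observe();p=o["position"]+[0,0,.019];d=p-O
x,z=d@XR,p[2];print("rest x,z of grasp",x,z)
v=np.array([x-.06,z-.046]);print(np.hypot(*v),np.degrees(np.arctan2(v[1],v[0])))
E
```

```text
clock: 53.7
position: [0.5256, 0.3291, 0.0882]
ee_rot: [2.321, 2.117, 0.003]
force: [0.3, 0.2, 2.8]
width: 0.282
gripper_force: 15.0
t53.7 pos [0.5256 0.3291 0.0882] yaw -5.3 to go (tool mm) [-2.   1.   0.1] turn 0.004 F [0.3 0.2 2.8] w 0.282 gf 15.0 q [-1.12  0.66  0.73  1.78 -0.54  0.91 -0.24]
rest x,z of grasp 0.10780561088010297 0.10715085143336729
0.07761960488591513 51.98293958495049
```

```bash
python3 nudge.py '[[[-0.0109, 0, -0.0074, 0, 0.2], [-0.012, 0, -0.0054, 0, 0.2], [-0.0128, 0, -0.0033, 0, 0.2], [-0.0131, 0, -0.001, 0, 0.2], [-0.0132, 0, 0.0013, 0, 0.2], [0, 0, 0, 0, 0.2]]]'
python3 nudge.py '[[[-0.0127, 0, 0.0036, 0, 0.2], [-0.0118, 0, 0.0057, 0, 0.2], [-0.0108, 0, 0.0077, 0, 0.2], [0, 0, 0, 0, 0.2], [0, 0, 0, 0, 0.2]]]'
python3 - <<'E'
from lib import *
o=arm.observe();p=o["position"]+[0,0,.019];d=p-O
x,z=d@XR,p[2];v=np.array([x-.06,z-.046]);print(x,z,np.hypot(*v),np.degrees(np.arctan2(v[1],v[0])))
E
```

```text
clock: 54.3
position: [0.5197, 0.2646, 0.1035]
ee_rot: [2.323, 2.113, 0.001]
force: [3.6, -3.0, 0.2]
width: 0.283
gripper_force: 15.0
clock: 54.8
position: [0.5166, 0.2301, 0.0853]
ee_rot: [2.322, 2.114, -0.001]
force: [5.9, -0.9, -2.1]
width: 0.28
gripper_force: 15.0
0.008352366187798273 0.10434993620936003 0.07792427820670313 131.51320058797134
```

```bash
python3 nudge.py '[[[-0.0092, 0, 0.0095, 0, 0.2], [-0.0074, 0, 0.0109, 0, 0.2], [0, 0, 0, 0, 0.2], [0, 0, 0, 0, 0.2]]]'
python3 nudge.py '[[[-0.001, 0, 0.002, 0, 0.2], [0, 0, 0.001, 0, 0.2], [0, 0, 0, 0, 0.2], [0, 0, 0, 0, 0.2]]]'
python3 - <<'E'
from lib import *
o=arm.observe();p=o["position"]+[0,0,.019];d=p-O
x,z=d@XR,p[2];v=np.array([x-.06,z-.046]);print(x,z,np.hypot(*v),np.degrees(np.arctan2(v[1],v[0])))
E
```

```text
clock: 55.2
position: [0.515, 0.2137, 0.0646]
ee_rot: [2.321, 2.114, -0.001]
force: [7.6, -1.1, -3.9]
width: 0.278
gripper_force: 15.0
clock: 55.6
position: [0.5151, 0.2134, 0.063]
ee_rot: [2.322, 2.115, 0.002]
force: [1.1, -0.4, 15.3]
width: 0.286
gripper_force: 15.0
-0.008415585253772494 0.08201316733745469 0.07731520243323253 152.238203711423
```

The upward force of 15 N at the expected height shows the keeper has reached its stop. I'll let go, back away and look.

```bash
python3 nudge.py '[[[0, 0, 0, 0, 0.4], [0, 0, 0, 0, 0.4], [0, 0, 0, 0, 0.4], [0, 0, -0.03, 0, 0.4], [0, 0, -0.04, 0, 0.4], [0, 0, -0.04, 0, 0.4], [0, 0, -0.03, 0, 0.4], [-0.04, -0.02, 0, 0, 0.4], [-0.04, -0.02, 0, 0, 0.4], [-0.04, -0.02, 0, 0, 0.4]]]'
python3 nudge.py '[[[-0.04, -0.02, -0.02, 0, 0.4], [-0.04, -0.02, 0, 0, 0.4], [0, 0, 0, 0, 0.4], [0, 0, 0, 0, 0.4], [0, 0, 0, 0, 0.4]]]'
python3 - <<'E'
from lib import *
t=cam("top");b=cam("side")
cv2.imwrite("pics/v12.png",np.hstack([cv2.resize(t["image"][170:310,210:350],(400,400),interpolation=cv2.INTER_CUBIC),cv2.resize(b["image"][140:300,210:330],(300,400),interpolation=cv2.INTER_CUBIC)]))
cv2.imwrite("pics/t12.png",t["image"]);cv2.imwrite("pics/s12.png",b["image"])
print("knob shut expected",proj(t,rest(-.006,0,.083)),proj(b,rest(-.006,0,.083)))
for n,d in(("t",t),("s",b)):
    m=(d["image"].max(2)<60).astype(np.uint8);u=proj(d,rest(-.006,0,.083)).astype(int);q=m[u[1]-10:u[1]+11,u[0]-8:u[0]+9];ys,xs=np.nonzero(q);print(n,xs.mean()+u[0]-8,ys.mean()+u[1]-10,len(xs))
E
```

```text
clock: 56.6
position: [0.4421, 0.099, 0.202]
ee_rot: [-2.32, -2.118, 0.002]
force: [0.3, -0.8, 0.3]
width: 0.395
gripper_force: 0.0
clock: 57.1
position: [0.3966, 0.0252, 0.2225]
ee_rot: [-2.32, -2.118, 0.0]
force: [0.7, 1.0, 0.3]
width: 0.398
gripper_force: 0.0
knob shut expected [269.80569152 230.87469772] [273.51731042 167.89836261]
t nan nan 0
s 273.98823529411766 168.90588235294118 85<stdin>:7: RuntimeWarning: Mean of empty slice.
  ret = ret.dtype.type(ret / rcount)
```

View pics/v12.png

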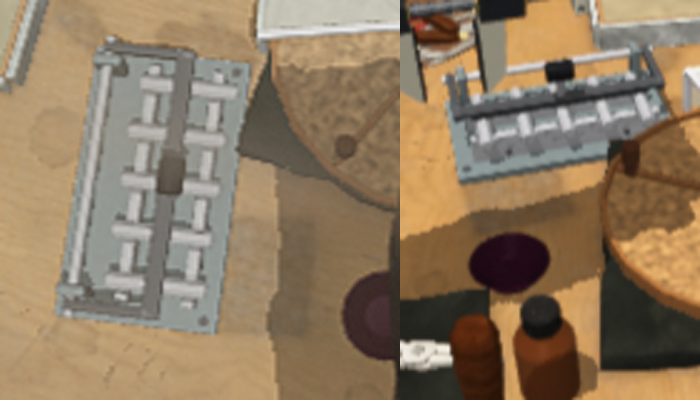

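The keeper is shut across all five blanks with its knob within about 1 px of the expected spot in the side view. The bottle and bowl are standing and the arm is clear, so I'm handing in.

```bash
python3 -c "
from cell import arm
print(arm.sign_off())"
```

```text
the job is handed in; nothing more can be done
None
```

All five blanks are seated level, one per notch pair (blank 1 about 2–3 mm off centre), the keeper bar is shut to its stop and released, the bottle and bowl are still standing, and the job was handed in at about 57 s; I viewed 15 pictures, one over the limit of 14.

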